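Bed a brass tube in the vee and wedge it against the stop

ROBOT

A 6-joint arm with a two-finger parallel gripper is mounted at the origin on a cart in front of the work surface, level with it; the furniture and walls round the work are solid. World frame = base frame: x ahead of the robot, y to its left, z up, the work surface at z = 0. Lengths are in m, angles in rad, forces in N, time in s.
With the tool pointing down it reaches from about 0.325 to 0.75 m from the base axis. Payload 7.6 kg.
Tool frame: the origin (TCP) lies on the centre line of the jaws, within the pads' length; the fingertips stand 8 mm ahead of it and the grasp point (between the pads) lies 11 mm behind it; x points along the fingers, y is the direction in which the jaws open and shut, and the axes are right-handed (so a half turn about x gives the same grasp; the last joint's range is limited). The gripper opens to 85 mm and grips with 20 to 120 N. Pads are 22 mm wide; open, the fingers measure 114 mm over their backs; the gripper's body (76 mm by 85 mm) begins 54 mm behind the grasp point. The pads swing forward as they close: fully open they stand 13 mm farther back than shut.
Start: joints at [-1.283, 0.052, 1.401, -0, 1.689, -0.07], TCP at [0.184, -0.492, 0.239] pointing down, gripper open.
Joint ranges: [-2.9, 2.9], [-0.91, 2.17], [0.12, 2.37], [-1.06, 4.2], [0.26, 2.73], [-2.93, 2.93]. Speed limits (rad/s): [2.57, 2.57, 3.01, 3.14, 3.14, 3.14].

INTERFACE

Orientations are given as a 3x3 rotation matrix whose columns are the frame's x, y, z axes.
In Python, from bench import bot gives the robot as it stands. The module is installed in compiled form; this text tells all that it offers.
- The arm moves only by the tool arm_command, never from a script. Its argument "steps" is text: rows parted by semicolons, each of 6 numbers parted by spaces: the shift along the tool's x, y, z in m, then the turn, a rotation vector about the tool's x, y, z in degrees. In form: dx dy dz ax ay az; .... A call has 1 to 10 rows; each row is the pose to reach, as a shift and turn from the pose commanded when the call began, along the tool's axes at that moment; what a row does not reach only later rows make up. A row lasts 1/8 s, in which the tool goes at most 62.5 mm and 10.7 degrees, less where a joint would pass 70% of its speed; a pose out of reach is approached as far as the arm can. A call with a gripper value outside its range is refused whole. "gripper" is the opening in per cent of the stroke, from 0 (shut) to 100 (fully open), set as the call begins (left out, the last holds). The fingers move at their own pace and stop on an object; the grip force is fixed at half the most. Time passes only in rows, so rows that repeat a pose let the fingers close. It gives the time, the measured TCP pose, the force and the opening at its end, in the units of the state.
- bot.read_state(): the state, without advancing time (a new reading comes with each control period).
- bot.camera(name): name is "side" or "top"; returns a dict with "frame" (420x560x3 uint8, red, green, blue), "fx", "fy", "cx", "cy" (pixels), "k1" (the pictures are not rectified: a ray, as slopes to the right and down, at radius r is drawn at 1 + k1 r^2 times it, then the intrinsics apply), "world_from_camera" (4x4, takes a point from camera to world coordinates). Camera axes: x right, y up, looking along -z (the intrinsics and any distortion apply to the point x, -y, -z); pixel columns grow to the right and rows downward; lengths in m; the calibration is good to about 2 mm. A picture is of the moment at which its call begins. There is no depth.
- bot.sign_off(): hands the job in, once; it reports no verdict.
Trained networks look in the newest picture that a camera, given by its name, has taken for a name from the list of things; names that differ only in an ending like _2 or _b are one class to them, and where a whole thing is asked for, a point or a joint stands for the part that bears it (a point fixed in the world has none). Each returns a list of dicts, best first, with "score" (0 to 1); they miss things now and then, are a little off and sometimes report something else, mostly with a low value. They report only what shows in the picture. A call takes as long as a camera call. They do not tell look-alikes from the thing itself.
- bot.trace(camera, query): "region" (420x560 bool, what is visible of it) and "box" ([left, top, right, bottom] in pixels, round what is visible of it).
- bot.place_of(camera, query): "centre" ([row, column] in pixels: a listed point, or the origin of a listed thing).
The state is a dict: "clock": time; "qpos": joint angles; "qd": joint speeds; "tau": joint torques, N m; "tool_pos": TCP position; "ee_rot": TCP orientation; "wrist_force": force on the tool from outside, world axes, zero at the start; "ft_torque": the same for the moment, N m; "width": finger opening in m.
Only numpy, scipy, OpenCV 4.12 (cv2) and the standard library are available. Lean on these libraries where they do the work, as an engineer would, in place of code of your own. Each camera call takes 0.05 s, during which the arm holds its last target.

TASK

The brass tube has to be held for drilling. Without lifting it off the bed, roll it across the wooden deck into the steel vee under the overarm and let go so that it centres itself, then slide it along the vee until its end is up against the upright end stop. Then fit the beech wedge, thin end first and flat side down, between tube and overarm, press it towards the stop just until it grips and stays tight on its own, and leave it there; feel your way, as the thin tube dents if it is rammed or over-wedged, and do not disturb the other things on the table.

Things in the scene. Friction and masses are not known exactly. Their poses are not given: they have to be found in the camera images.
- fixture: Holding fixture, fixed to the table: plywood base 260 x 226 x 12 mm with a wooden deck on the robot's side, a steel vee and an end stop. Origin on the table under the middle of the vee; y runs along the vee towards the stop, x across it from the deck to the rear, z up. Behind the vee (x 25 to 81, y -80 to 50 mm) a wooden block, 41 mm high, carries two steel studs (x 40 and 65, y 0, tops 116 mm high).
- deck_edge (a point): Rear edge of the flat deck, where the vee begins: fixture x = -14, y = 0, z = 32.8 mm (the deck's top). The deck runs from here to x = -168 mm, y -105 to 75 mm; a batten 6 mm high lies on its front edge (x -168 to -160). Axes as the fixture's.
- vee_seat (a point): Point on the line where the tube's axis lies when seated: fixture x = 0, y = 0, z = 44 mm. The vee is a 90 degree steel angle, open upward, bottom line at x = 0, z = 18.5 mm, y -105 to +75 mm; its front leg ends flush with the deck, its rear leg rises to x = +24, z = 42.5 mm. Axes as the fixture's.
- end_stop: Upright steel plate, 64 mm wide, 8 mm thick, top 62 mm above the table, closing the +y end of the vee. Origin at table height in the plane of the face that the tube's end must meet (fixture x = 0, y = +75 mm); axes as the fixture's. More than 20 N from the tube damages the tube's end.
- overarm_mid (a point): Nominal middle of the overarm's underside: fixture x = 0, y = 0, z = 74.5 mm. The real arm, dark steel, 97 x 24 x 14 mm, was set on its studs by hand: up to 2.5 mm higher or lower than this, which is not measured. It reaches from behind to x = -18 mm; its underside falls towards the stop (+y) by 0.173 mm per mm, like the wedge's top; nuts up to 102 mm high.
- tube: Thin-walled brass tube, 36 mm outside diameter, 150 mm long, 0.2 to 0.33 kg, loose on the deck, roughly along the vee. Origin at its middle on its axis; y is the tube's axis (the frame turns about it as it rolls). Its axis is 51 mm above the table on the deck, 44 mm in the vee; above 62 mm it counts as lifted. It slides along the vee with about 2 to 4 N.
- tube_center (a point): Middle of the tube, on its axis (same point and axes as the tube's origin).
- wedge: Beech wedge, 110 x 30 mm, on the table right of the fixture. Origin in the middle of its flat underside; y runs towards the thin end, z up. 22 mm thick at the thick end (y -55 mm), tapering evenly to 3 mm at the thin end (y +55): the top slopes. Tight, its thin end points to +y of the fixture, its middle lies 13 mm short of to 18 mm past the overarm's middle, so 25 mm or more stand out.
- wedge_center (a point): Middle of the wedge, 11 mm above its underside (it is 12.5 mm thick there). Axes as the wedge's. A push of 8 to 11 N along the wedge, felt once it is tight between tube and overarm, makes a grip that holds by friction; over 15 N between wedge and tube dents the tube.
- mug: Bystander: white mug, loose; leave it where it is (within 20 mm).
- calipers: Bystander: calipers, loose; leave it where it is (within 20 mm).
- pencil: Bystander: pencil, loose; leave it where it is (within 20 mm).
- brush: Bystander: flat brush, loose; leave it where it is (within 20 mm).
- tape_roll: Bystander: roll of tape, loose; leave it where it is (within 20 mm).
Things that resemble listed ones, but are neither listed nor needed, are in the scene too. Of the things that look like the wedge, the larger one is meant.

How it is judged:
By the outcome, as a careful person would: the job done as asked, in the order asked, and still so for the second after the job is handed in, with the robot touching nothing.
It also fails if it takes over 72 s, if anything falls off the work surface, if the arm or the gripper's body presses on something with over 40 N, if the wrist force passes 120 N, or if a joint passes its speed limit or range.

## Working session

There is one attempt and no reset: what is moved stays moved. The work goes in short steps, Python scripts to look and compute and a tool call to move; the robot and the scene stay as the last step left them, time stands still between calls to the robot, and variables do not carry over. Pictures are saved under pics/ and viewed, and the job is handed in when it is done.

Besides the shell and the picture viewer there is one more tool, called by a JSON object that holds its "api" and its "payload". arm_command: Moves the arm, as the interface text tells. Its arguments: {"type":"object","properties":{"steps":{"type":"string"},"gripper":{"type":"number"}},"required":["steps"]}

```bash
mkdir -p pics
cat > h.py <<'E'
import numpy as np, cv2
from bench import bot
def cam(n):
    return bot.camera(n)
def save(c,name,crop=None,s=1):
    f=c["frame"][:,:,::-1]
    if crop: l,t,r,b=crop; f=f[t:b,l:r]
    if s!=1: f=cv2.resize(f,None,fx=s,fy=s,interpolation=cv2.INTER_CUBIC)
    cv2.imwrite("pics/"+name,f)
def proj(c,P):
    P=np.atleast_2d(P); T=np.linalg.inv(c["world_from_camera"])
    q=P@T[:3,:3].T+T[:3,3]
    x=q[:,0]/-q[:,2]; y=-q[:,1]/-q[:,2]
    f=1+c["k1"]*(x*x+y*y)
    return np.c_[c["cx"]+c["fx"]*x*f, c["cy"]+c["fy"]*y*f]
def ray(c,u,v):
    xd=(u-c["cx"])/c["fx"]; yd=(v-c["cy"])/c["fy"]
    x,y=xd,yd
    for _ in range(30):
        f=1+c["k1"]*(x*x+y*y); x,y=xd/f,yd/f
    T=c["world_from_camera"]
    d=T[:3,:3]@np.array([x,-y,-1.]); return T[:3,3],d/np.linalg.norm(d)
def onz(c,u,v,z):
    o,d=ray(c,u,v); return o+d*(z-o[2])/d[2]
def tri(rs):
    A=np.zeros((3,3));b=np.zeros(3)
    for o,d in rs:
        M=np.eye(3)-np.outer(d,d);A+=M;b+=M@o
    p=np.linalg.solve(A,b)
    return p,[np.linalg.norm((np.eye(3)-np.outer(d,d))@(p-o)) for o,d in rs]
E
python3 - <<'E'
from h import *
for n in("side","top"):
    c=cam(n);save(c,n+"0.png",s=1.42)
    print(n,c["fx"],c["cx"],c["cy"],c["k1"]);print(c["world_from_camera"].round(3))
    for q in("fixture","deck_edge","vee_seat","end_stop","overarm_mid","tube","tube_center","wedge","wedge_center","mug","calipers","pencil","brush","tape_roll"):
        print(q,[(round(d["score"],2),np.round(d["centre"][::-1],1).tolist()) for d in bot.place_of(n,q)[:3]])
print(bot.read_state())
E
```

```text
side 483.05685756776484 284.3021894954558 214.83141874433173 -0.09336502803742006
[[-0.997  0.062 -0.051  0.518]
 [-0.078 -0.633  0.77   0.885]
 [ 0.015  0.772  0.636  0.847]
 [ 0.     0.     0.     1.   ]]
fixture [(0.76, [284.8, 245.3]), (0.54, [284.4, 237.1])]
deck_edge []
vee_seat [(0.91, [282.3, 237.8])]
end_stop []
overarm_mid [(0.77, [284.2, 222.6])]
tube [(0.87, [322.7, 224.5])]
tube_center [(0.72, [319.1, 226.4])]
wedge [(0.75, [303.6, 183.1]), (0.51, [280.0, 305.0])]
wedge_center [(0.86, [302.3, 187.1]), (0.54, [280.2, 303.8])]
mug [(0.76, [366.3, 338.3]), (0.48, [363.6, 191.3])]
calipers [(0.65, [367.1, 189.7])]
pencil [(0.6, [257.6, 184.4])]
brush [(0.7, [256.8, 336.1])]
tape_roll [(0.58, [192.9, 250.9]), (0.2, [288.4, 237.5])]
top 441.4067561717049 281.59885445426016 203.2907767885241 0.03742719264161573
[[ 0.02   0.996 -0.089  0.467]
 [-1.     0.021  0.007 -0.025]
 [ 0.009  0.088  0.996  1.094]
 [ 0.     0.     0.     1.   ]]
fixture [(0.82, [272.9, 198.3])]
deck_edge [(0.59, [272.4, 201.6]), (0.55, [271.3, 196.2])]
vee_seat [(0.72, [271.0, 191.2])]
end_stop [(0.53, [24
[... 634 characters left out ...]
5,
        1.68860730e+00, -7.03301003e-02]), 'qd': array([ 6.76040427e-05,  6.66285982e-04,  2.23559925e-04, -1.82458679e-03,
       -2.81143414e-04,  1.30220015e-03]), 'tau': array([ 2.06039908e-04, -3.81532645e+01, -3.60307360e+01, -7.79849597e-05,
        3.31410929e-04, -5.84750893e-06]), 'tool_pos': array([ 0.18388418, -0.49175158,  0.23930074]), 'ee_rot': array([[-9.27452124e-06,  3.50246918e-01, -9.36657406e-01],
       [-4.56796952e-05, -9.36657405e-01, -3.50246918e-01],
       [-9.99999999e-01,  3.95378524e-05,  2.46862215e-05]]), 'wrist_force': array([ 0.42054213, -0.42417678, -0.11406288]), 'ft_torque': array([ 0.00327212, -0.05185723, -0.04122908]), 'width': 0.08526161476215224}
```

View pics/side0.png

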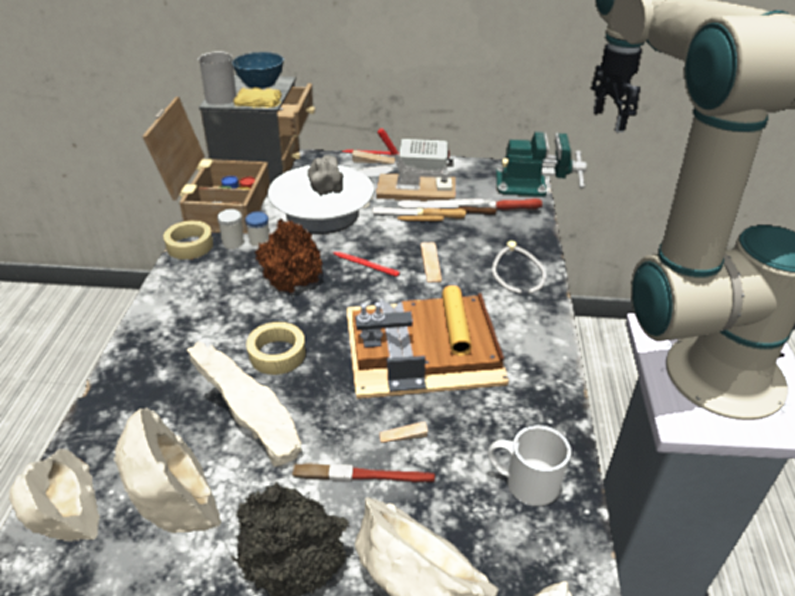

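View pics/top0.png

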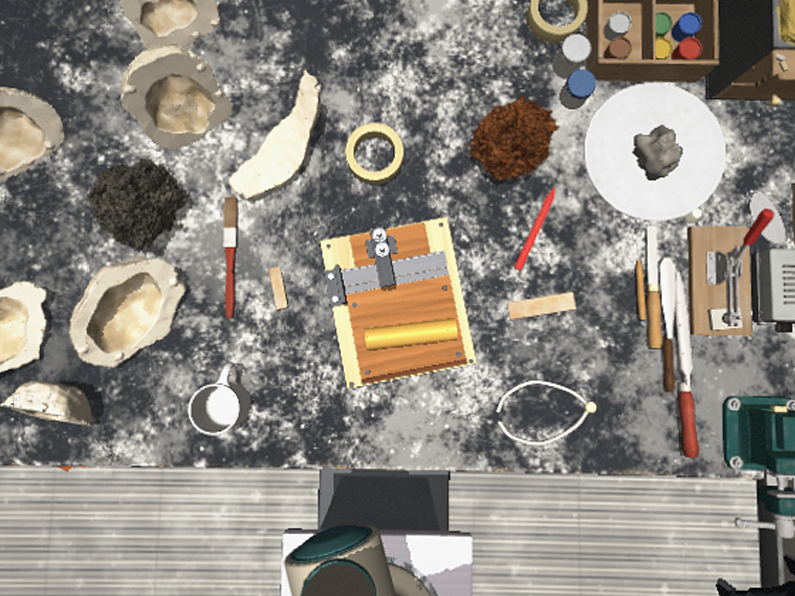

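Run:
```python
from h import *
c=cam("top");np.save("top.npy",c,allow_pickle=True)
save(c,"fx_top.png",(220,145,340,280),4.4)
save(c,"wd_top.png",(345,190,425,240),8)
c=cam("side");np.save("side.npy",c,allow_pickle=True)
save(c,"fx_side.png",(240,160,360,280),5)
save(c,"wd_side.png",(270,160,340,210),8)
```

```text
(no output)
```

View pics/fx_top.png

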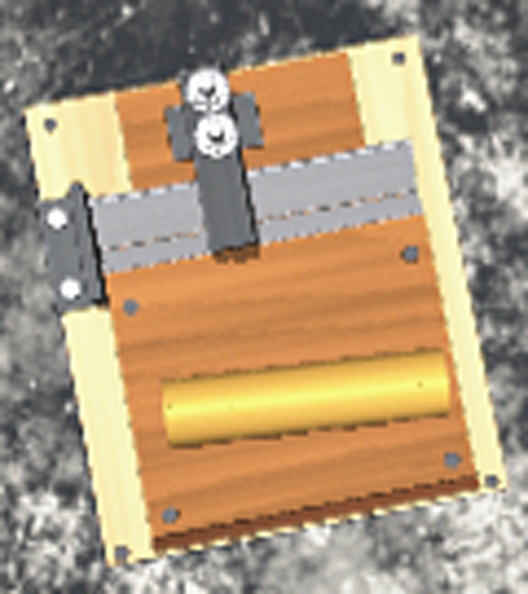

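View pics/wd_top.png

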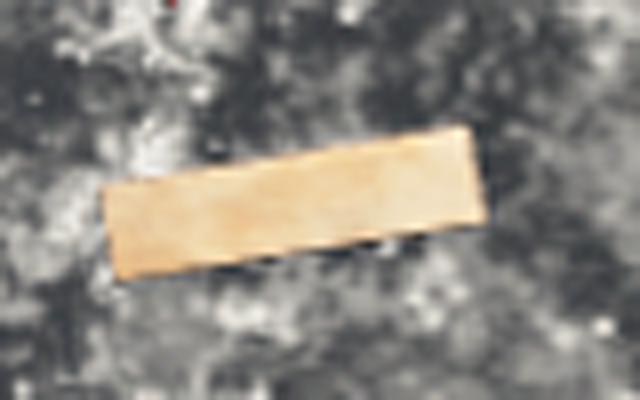

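View pics/fx_side.png

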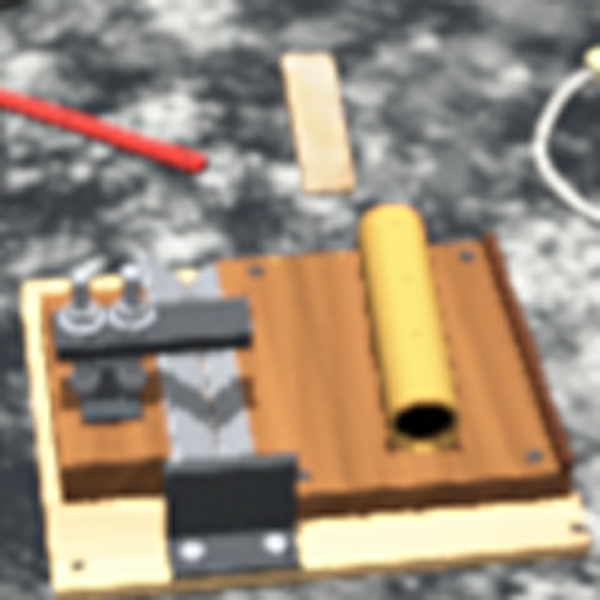

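View pics/wd_side.png

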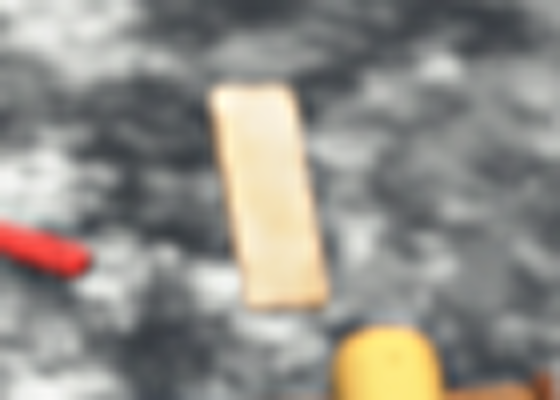

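```bash
cat > fit.py <<'E'
from h import *
from scipy.optimize import least_squares
ct=np.load("top.npy",allow_pickle=True).item();cs=np.load("side.npy",allow_pickle=True).item()
T=lambda p:np.array(p)/4.4+[220,145]
S=lambda p:np.array(p)/5+[240,160]
obs=[(ct,T(p),m) for p,m in [((425,216),(-14,-105,32.8)),((106,272),(-14,75,32.8)),((410,140),(24,-105,42.5)),((93,200),(24,75,42.5)),((478,487),(-168,-105,36)),((155,553),(-168,75,36))]]
obs+=[(cs,S(p),m) for p,m in [((165,462),(32,75,62)),((298,458),(-32,75,62)),((492,237),(-168,-105,38.8)),((572,465),(-168,75,36)),((220,265),(-14,-105,32.8))]]
base=[(ct,T((25,108)),1,1),(ct,T((415,38)),1,0),(ct,T((507,488)),0,0),(ct,T((110,565)),0,1),(cs,S((55,580)),1,1),(cs,S((590,545)),0,1),(cs,S((22,285)),1,0)]
def W(p,m):
    c,s=np.cos(p[2]),np.sin(p[2]);m=np.array(m)/1000
    return np.array([p[0]+c*m[0]-s*m[1],p[1]+s*m[0]+c*m[1],m[2]])
def res(p):
    r=[]
    for c,o,m in obs: r+=list(proj(c,W(p,m))[0]-o)
    for c,o,a,b in base:
        r+=list(proj(c,W(p,((p[3]+260*a),(p[4]+226*b),12)))[0]-o)
    return np.array(r)
s=least_squares(res,[0.45,0,0.15,-174,-125],loss="soft_l1",x_scale=[.01,.01,.1,1,1])
print(s.x.round(4),np.degrees(s.x[2]));print(res(s.x).reshape(-1,2).round(1).tolist())
np.save("fx.npy",s.x[:3])
E
python3 fit.py
```

```text
[ 5.809000e-01 -1.010000e-02  2.066000e-01 -1.726064e+02 -1.232219e+02] 11.836298258767481
[[-0.5, -1.2], [-1.3, -0.2], [0.2, 0.2], [-1.5, 0.3], [0.0, 0.3], [-1.0, -0.5], [0.0, -1.4], [0.4, -2.7], [0.8, -1.8], [0.6, -0.7], [-1.3, -1.8], [-0.6, -0.3], [0.4, -1.0], [0.0, 0.2], [-1.2, 0.2], [-0.0, 0.3], [0.5, -1.7], [0.3, -1.5]]
```

```bash
cat > fit2.py <<'E'
from h import *
from scipy.optimize import minimize
fx=np.load("fx.npy")
def hull(c,P):
    h=cv2.convexHull(proj(c,P).astype(np.float32)*16).astype(np.int32)
    m=np.zeros((420,560),np.uint8);cv2.fillConvexPoly(m,h,1,shift=4);return m>0
def iou(a,b): return (a&b).sum()/max((a|b).sum(),1)
def wedge(p,sg=1):
    c,s=np.cos(p[2]),np.sin(p[2]);Q=[]
    for y,t in((-55,22),(55,3)):
        for x in(-15,15):
            for z in(0,t): Q.append((p[0]+(c*x-s*y)/1e3,p[1]+(s*x+c*y)/1e3,z/1e3))
    return np.array(Q)
def tube(p,z=51,R=18):
    c,s=np.cos(p[2]),np.sin(p[2]);Q=[]
    for y in(-75,75):
        for a in np.linspace(0,2*np.pi,24):
            x=R*np.cos(a);Q.append((p[0]+(c*x-s*y)/1e3,p[1]+(s*x+c*y)/1e3,(z+R*np.sin(a))/1e3))
    return np.array(Q)
def fx2w(x,y):
    c,s=np.cos(fx[2]),np.sin(fx[2]);return np.array([fx[0]+(c*x-s*y)/1e3,fx[1]+(s*x+c*y)/1e3])
def w2fx(p):
    c,s=np.cos(fx[2]),np.sin(fx[2]);d=(np.array(p[:2])-fx[:2])*1e3;return np.array([c*d[0]+s*d[1],-s*d[0]+c*d[1]])
E
python3 - <<'E'
from fit2 import *
C={};R={}
for n in("top","side"):
    C[n]=cam(n)
    for q in("wedge","tube"):
        R[n,q]=[(d["score"],d["box"],d["region"]) for d in bot.trace(n,q)]
        print(n,q,[(round(s,2),np.round(b).tolist(),int(r.sum())) for s,b,r in R[n,q]][:3])
for q,f,th0s,uv in(("wedge",wedge,(0.2,0.2+np.pi),(379.7,216.7)),("tube",tube,(.1,),(287,236))):
    reg={n:max(R[n,q],key=lambda t:t[0])[2] for n in C}
    p0=onz(C["top"],*uv,0.01 if q=="wedge" else 0.051)
    for th in th0s:
        best=None
        for dth in(-.1,0,.1):
            r=minimize(lambda p:-sum(iou(hull(C[n],f(p)),reg[n]) for n in C),[p0[0],p0[1],th+dth],method="Nelder-Mead",options=dict(initial_simplex=[[p0[0],p0[1],th+dth],[p0[0]+.008,p0[1],th+dth],[p0[0],p0[1]+.008,th+dth],[p0[0],p0[1],th+dth+.1]],xatol=1e-5,fatol=1e-5))
            if best is None or r.fun<best.fun: best=r
        print(q,best.x.round(4),np.degrees(best.x[2]).round(1),[round(iou(hull(C[n],f(best.x)),reg[n]),3) for n in C],w2fx(best.x))
for n in C: save(C[n],n+"1.png")
E
```

```text
top wedge [(0.73, [358.0, 205.0, 404.0, 226.0], 566), (0.5, [192.0, 186.0, 204.0, 222.0], 246), (0.17, [225.0, 152.0, 336.0, 275.0], 8370)]
top tube [(0.76, [257.0, 228.0, 321.0, 244.0], 970)]
side wedge [(0.7, [262.0, 298.0, 301.0, 310.0], 302), (0.59, [299.0, 169.0, 312.0, 199.0], 275)]
side tube [(0.57, [311.0, 204.0, 327.0, 252.0], 640)]
wedge [ 0.5383 -0.2761  0.1797] 10.3 [np.float64(0.898), np.float64(0.0)] [ -96.17777088 -251.5621197 ]
wedge [ 0.5386 -0.2781  3.3346] 191.1 [np.float64(0.915), np.float64(0.0)] [ -96.34751781 -253.57144255]
tube [ 0.4859 -0.052   0.1482] 8.5 [np.float64(0.921), np.float64(0.871)] [-101.5321133   -21.46128034]
```

Run:
```python
from fit2 import *
C={};reg={}
for n in("top","side"):
    C[n]=cam(n)
    k=[d for d in bot.trace(n,"wedge") if (d["box"][0]>350 if n=="top" else d["box"][3]<215)]
    reg[n]=k[0]["region"]
p0=(.538,-.277)
for th in(.2,.2+np.pi):
    best=None
    for dth in(-.1,0,.1):
        r=minimize(lambda p:-sum(iou(hull(C[n],wedge(p)),reg[n]) for n in C),[p0[0],p0[1],th+dth],method="Nelder-Mead",options=dict(initial_simplex=[[p0[0],p0[1],th+dth],[p0[0]+.008,p0[1],th+dth],[p0[0],p0[1]+.008,th+dth],[p0[0],p0[1],th+dth+.1]],xatol=1e-5,fatol=1e-5))
        if best is None or r.fun<best.fun: best=r
    print(best.x.round(4),np.degrees(best.x[2]).round(1),[round(iou(hull(C[n],wedge(best.x)),reg[n]),3) for n in C],w2fx(best.x))
    x=best.x
    for n,box,s in(("top",(345,190,425,240),5),("side",(280,155,330,210),6)):
        f=C[n]["frame"][:,:,::-1].copy();l,t,r,b=box
        g=cv2.resize(f[t:b,l:r],None,fx=s,fy=s,interpolation=cv2.INTER_CUBIC)
        P=proj(C[n],wedge(x));P=((P-[l,t]+.5)*s).astype(int)
        for i,j in((0,1),(0,2),(2,3),(1,3),(4,5),(4,6),(6,7),(5,7),(0,4),(1,5),(2,6),(3,7)): cv2.line(g,P[i].tolist(),P[j].tolist(),(255,0,0) if i<4 else (0,160,0),1)
        cv2.imwrite(f"pics/w_{n}_{int(th)}.png",g)
a=[cv2.imread(f"pics/w_{n}_{k}.png") for k in(0,3) for n in("top","side")]
h=max(i.shape[0] for i in a);a=[cv2.copyMakeBorder(i,0,h-i.shape[0],0,4,0) for i in a]
cv2.imwrite("pics/w_all.png",np.vstack([np.hstack(a[:2]),np.hstack(a[2:])]))
```

```text
[ 0.5387 -0.2774  0.1777] 10.2 [np.float64(0.839), np.float64(0.86)] [ -96.03698372 -252.97759996]
[ 0.539  -0.2788  3.3055] 189.4 [np.float64(0.873), np.float64(0.806)] [ -96.0450272  -254.40997565]
```

View pics/w_all.png

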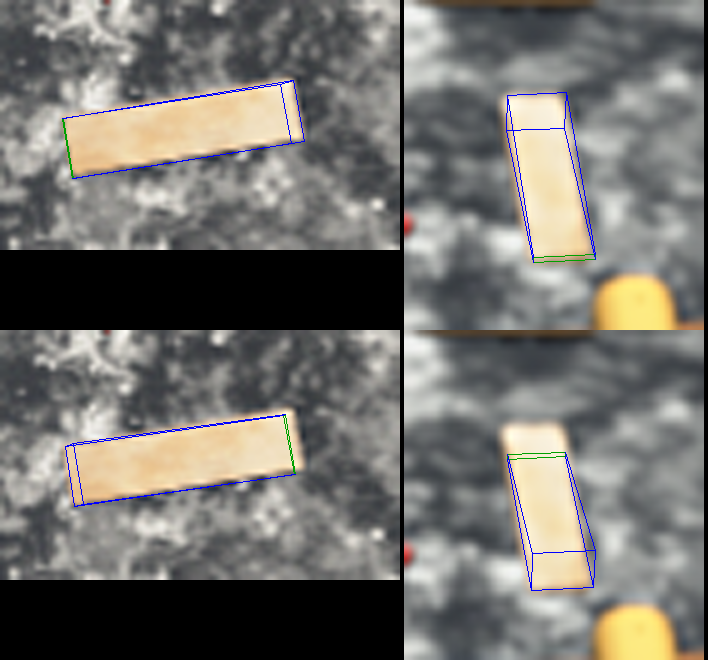

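```bash
cat > go.py <<'E'
from fit2 import *
from scipy.spatial.transform import Rotation as Ro
def plan(fxx,fxy,z,ang):
    """fixture x,y mm, z m TCP, ang = world yaw (deg) of tool y"""
    s=bot.read_state();R=s["ee_rot"];w=np.r_[fx2w(fxx,fxy),z]
    a=np.radians(ang);Y=np.array([np.cos(a),np.sin(a),0]);X=np.array([0,0,-1.]);Rt=np.c_[X,Y,np.cross(X,Y)]
    d=R.T@(w-s["tool_pos"]);rv=np.degrees(Ro.from_matrix(R.T@Rt).as_rotvec())
    print("tool shift",d.round(4),"rot",rv.round(2),"|d|",np.linalg.norm(d).round(3))
def st():
    s=bot.read_state();f=w2fx(s["tool_pos"]);c,sn=np.cos(fx[2]),np.sin(fx[2]);F=s["wrist_force"]
    print("t",round(s["clock"],2),"fx xy",f.round(1),"z",s["tool_pos"][2].round(4),"F fx",np.round([c*F[0]+sn*F[1],-sn*F[0]+c*F[1],F[2]],2),"w",round(s["width"]*1e3,1),"yaw",np.degrees(np.arctan2(s["ee_rot"][1,1],s["ee_rot"][0,1])).round(2),"q6",s["qpos"][5].round(2))
E
python3 -c "
from go import *
st();plan(-142,-12,.20,11.84-90);plan(-142,-12,.043,11.84-90)"
```

```text
t 2.1 fx xy [-487.3 -390. ] z 0.2393 F fx [0.46 0.32 1.04] w 85.2 yaw -69.5 q6 -0.07
tool shift [ 0.0393 -0.3217 -0.3983] rot [ 8.66  0.   -0.  ] |d| 0.513
tool shift [ 0.1963 -0.3217 -0.3983] rot [ 8.66  0.   -0.  ] |d| 0.548
```

{"api": "arm_command", "payload": {"steps": "0.0393 -0.3217 -0.3983 8.66 0 0; 0.0393 -0.3217 -0.3983 8.66 0 0; 0.0393 -0.3217 -0.3983 8.66 0 0; 0.0393 -0.3217 -0.3983 8.66 0 0; 0.0393 -0.3217 -0.3983 8.66 0 0; 0.0393 -0.3217 -0.3983 8.66 0 0; 0.0393 -0.3217 -0.3983 8.66 0 0; 0.0393 -0.3217 -0.3983 8.66 0 0; 0.0393 -0.3217 -0.3983 8.66 0 0; 0.0393 -0.3217 -0.3983 8.66 0 0", "gripper": 100}}

```text
clock: 3.35
tool_pos: [0.4443, -0.0507, 0.1998]
ee_rot: [[-0.001, 0.207, -0.978], [-0.0, -0.978, -0.207], [-1.0, 0.0, 0.001]]
wrist_force: [0.1, -0.9, -1.3]
width: 0.0857
```

```bash
python3 -c "
from go import *
st();plan(-142,-12,.060,11.84-90);plan(-142,-12,.043,11.84-90)"
```

```text
t 3.35 fx xy [-142.   -11.7] z 0.1998 F fx [-0.04 -0.88 -1.29] w 85.7 yaw -78.07 q6 1.17
tool shift [ 1.398e-01  2.000e-04 -1.000e-04] rot [ 0.09  0.04 -0.02] |d| 0.14
tool shift [ 1.568e-01  2.000e-04 -1.000e-04] rot [ 0.09  0.04 -0.02] |d| 0.157
```

{"api": "arm_command", "payload": {"steps": "0.06 0 0 0 0 0; 0.11 0 0 0 0 0; 0.14 0 0 0 0 0; 0.14 0 0 0 0 0"}}

```text
clock: 3.85
tool_pos: [0.4424, -0.0522, 0.0583]
ee_rot: [[-0.005, 0.203, -0.979], [0.001, -0.979, -0.203], [-1.0, -0.001, 0.004]]
wrist_force: [-0.2, 0.0, 0.1]
width: 0.0853
```

```bash
python3 -c "
from go import *
st()
a=cam('side');save(a,'r1.png',(240,130,380,280),4)
a=cam('top');save(a,'r1t.png',(220,145,340,280),4)"
```

```text
t 3.85 fx xy [-144.2  -12.8] z 0.0583 F fx [-0.24  0.05  0.15] w 85.3 yaw -78.3 q6 1.17
```

View pics/r1.png

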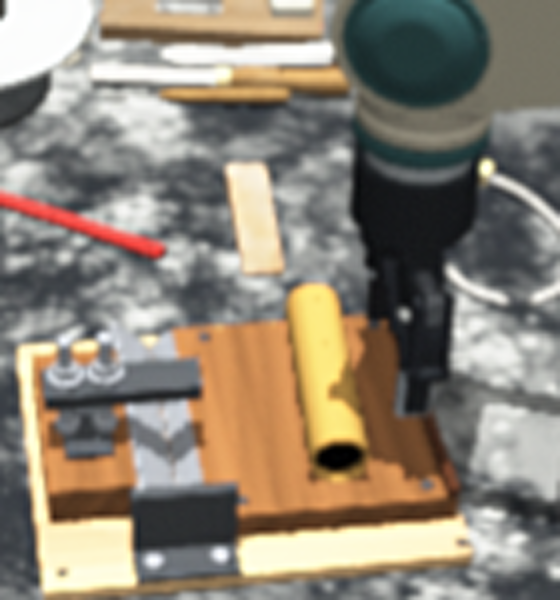

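View pics/r1t.png

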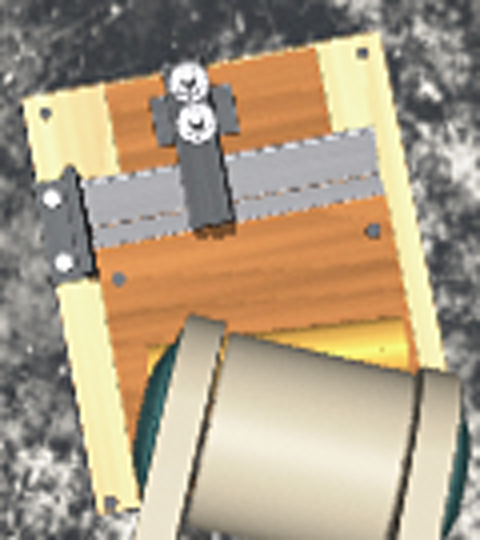

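{"api": "arm_command", "payload": {"steps": "0.016 0 0 0 0 0; 0.016 0 -0.005 0 0 0; 0.016 0 -0.011 0 0 0; 0.016 0 -0.016 0 0 0; 0.016 0 -0.022 0 0 0; 0.016 0 -0.028 0 0 0; 0.016 0 -0.034 0 0 0; 0.016 0 -0.040 0 0 0; 0.016 0 -0.046 0 0 0; 0.016 0 -0.052 0 0 0"}}

```text
clock: 5.2
tool_pos: [0.4956, -0.0402, 0.044]
ee_rot: [[0.0, 0.205, -0.979], [-0.0, -0.979, -0.205], [-1.0, 0.0, -0.0]]
wrist_force: [-0.2, -0.6, 0.4]
width: 0.0858
```

```bash
python3 -c "
from go import *
st()
a=cam('side');save(a,'r2.png',(240,130,380,280),4)"
```

```text
t 5.2 fx xy [-89.6 -12. ] z 0.044 F fx [-0.36 -0.54  0.39] w 85.8 yaw -78.16 q6 1.21
```

View pics/r2.png

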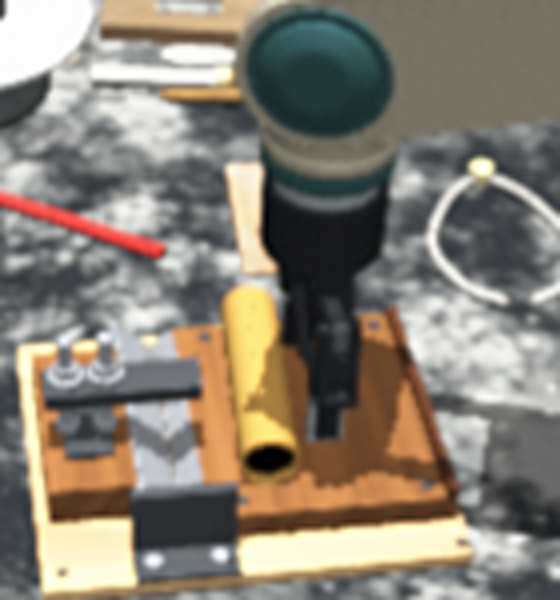

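{"api": "arm_command", "payload": {"steps": "0 0 -0.004 0 0 0; 0 0 -0.008 0 0 0; 0 0 -0.013 0 0 0; 0 0 -0.018 0 0 0; 0 0 -0.023 0 0 0; 0 0 -0.027 0 0 0; 0 0 -0.030 0 0 0; 0 0 -0.033 0 0 0"}}

```text
clock: 6.25
tool_pos: [0.5276, -0.0335, 0.0439]
ee_rot: [[-0.0, 0.205, -0.979], [-0.0, -0.979, -0.205], [-1.0, 0.0, 0.0]]
wrist_force: [-0.7, 1.2, -0.6]
width: 0.0858
```

```bash
python3 -c "
from go import *
st()
a=cam('side');save(a,'r3.png',(240,130,380,280),4)"
```

```text
t 6.25 fx xy [-56.9 -11.9] z 0.0439 F fx [-0.44  1.34 -0.59] w 85.8 yaw -78.16 q6 1.23
```

View pics/r3.png

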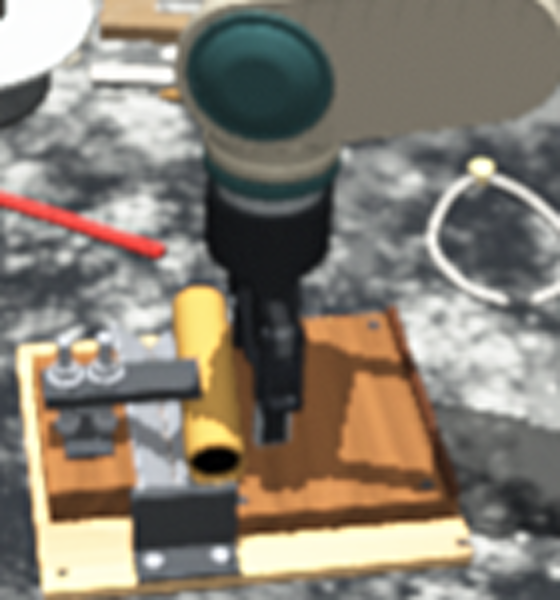

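{"api": "arm_command", "payload": {"steps": "0 0 -0.003 0 0 0; 0 0 -0.006 0 0 0; 0 0 -0.009 0 0 0; 0 0 -0.012 0 0 0; 0 0 -0.015 0 0 0; 0 0 -0.018 0 0 0; 0 0 -0.020 0 0 0; 0 0 -0.020 0 0 0"}}

```text
clock: 7.3
tool_pos: [0.5471, -0.0294, 0.044]
ee_rot: [[-0.0, 0.205, -0.979], [-0.0, -0.979, -0.205], [-1.0, 0.0, 0.0]]
wrist_force: [-0.3, -0.6, 0.0]
width: 0.0852
```

```bash
python3 -c "
from go import *
st()
a=cam('side');save(a,'r4.png',(240,130,380,280),4)"
```

```text
t 7.3 fx xy [-36.9 -11.9] z 0.044 F fx [-0.41 -0.5   0.  ] w 85.2 yaw -78.16 q6 1.24
```

View pics/r4.png

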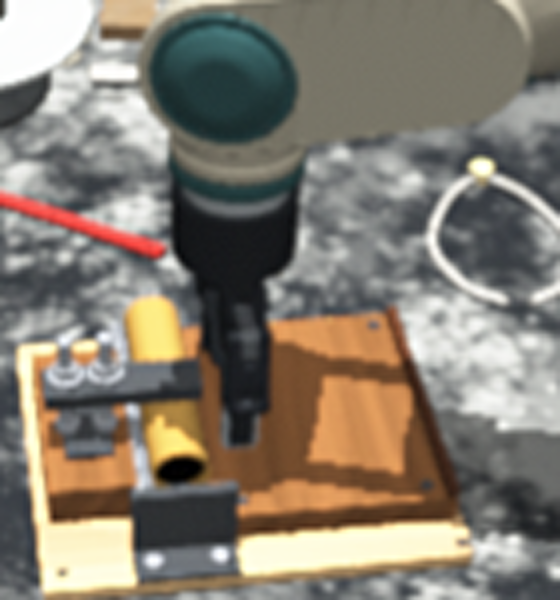

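{"api": "arm_command", "payload": {"steps": "0 0 0.025 0 0 0; -0.04 0 0.045 0 0 0; -0.10 0.045 0.045 -10 0 0; -0.10 0.10 0.045 -20 0 0; -0.10 0.13 0.03 -30 0 0; -0.10 0.13 0 -40 0 0; -0.10 0.13 -0.02 -50 0 0; -0.10 0.13 -0.02 -60 0 0; -0.10 0.13 -0.02 -70 0 0; -0.10 0.13 -0.02 -80 0 0", "gripper": 100}}

```text
clock: 8.6
tool_pos: [0.5932, -0.1525, 0.1438]
ee_rot: [[-0.0, 0.999, 0.038], [0.0, 0.038, -0.999], [-1.0, -0.0, -0.0]]
wrist_force: [-0.4, 0.6, -0.4]
width: 0.0853
```

```bash
cat > tubefit.py <<'E'
from go import *
import sys
def fit(tag):
    C={};reg={}
    for n in("top","side"):
        C[n]=cam(n);k=bot.trace(n,"tube")
        if k: reg[n]=k[0]["region"];print(n,round(k[0]["score"],2),k[0]["box"],k[0]["region"].sum())
    save(C["top"],tag+"t.png",(220,145,340,280),4);save(C["side"],tag+"s.png",(240,130,380,280),4)
    return C,reg
C,reg=fit(sys.argv[1]);st()
# project tube model hypotheses along vee, overlay ends
for n in C:
    for y in range(-40,5,5):
        print(n,y,round(iou(hull(C[n],tube([*fx2w(0,y),fx[2]],44)),reg[n]),3) if n in reg else None)
E
python3 tubefit.py a
```

```text
top 0.77 [251.4, 184.2, 312.3, 204.5] 750
side 0.85 [270.5, 204.4, 291.7, 255.2] 509
t 8.8 fx xy [ -17.1 -141.9] z 0.144 F fx [ 0.37  0.42 -0.22] w 85.3 yaw 1.62 q6 -0.34
top -40 0.611
top -35 0.655
top -30 0.703
top -25 0.717
top -20 0.693
top -15 0.659
top -10 0.608
top -5 0.563
top 0 0.52
side -40 0.645
side -35 0.679
side -30 0.696
side -25 0.686
side -20 0.642
side -15 0.608
side -10 0.564
side -5 0.533
side 0 0.496
```

View pics/at.png

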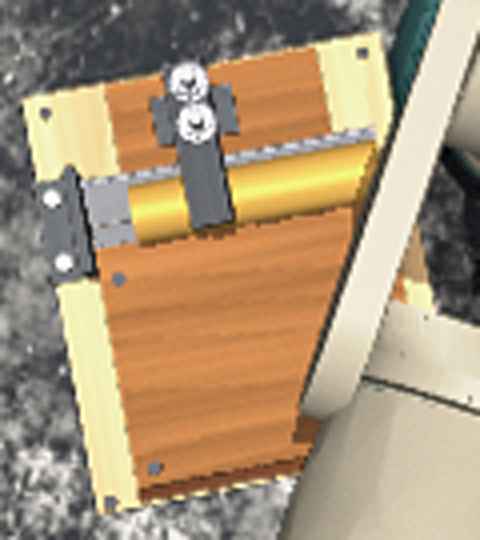

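View pics/as.png

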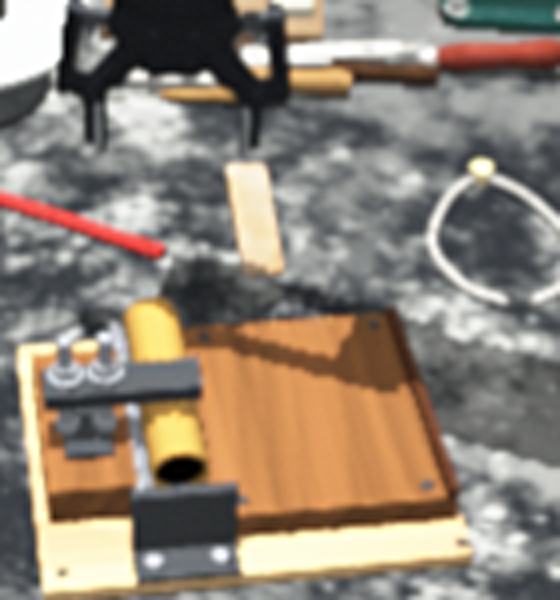

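```bash
python3 -c "
from go import *
plan(0,-130,.144,11.84);plan(0,-130,.047,11.84)"
```

```text
tool shift [-0.      0.0147 -0.0148] rot [-10.22   0.     0.  ] |d| 0.021
tool shift [ 0.097   0.0147 -0.0148] rot [-10.22   0.     0.  ] |d| 0.099
```

{"api": "arm_command", "payload": {"steps": "0 0.0147 -0.0148 -10.2 0 0; 0 0.0147 -0.0148 -10.2 0 0; 0.02 0.0147 -0.0148 -10.2 0 0; 0.05 0.0147 -0.0148 -10.2 0 0; 0.08 0.0147 -0.0148 -10.2 0 0; 0.097 0.0147 -0.0148 -10.2 0 0; 0.097 0.0147 -0.0148 -10.2 0 0; 0.097 0.0147 -0.0148 -10.2 0 0", "gripper": 0}}

```text
clock: 9.8
tool_pos: [0.6081, -0.1376, 0.0482]
ee_rot: [[0.002, 0.978, 0.208], [-0.001, 0.208, -0.978], [-1.0, 0.002, 0.001]]
wrist_force: [0.5, 0.8, 0.7]
width: 0.0
```

```bash
python3 -c "
from go import *
st()
a=cam('side');save(a,'b1.png',(240,130,380,280),4)
st()
a=cam('top');save(a,'b1t.png',(220,145,340,280),4);st()"
```

```text
t 9.8 fx xy [   0.6 -130.4] z 0.0482 F fx [0.62 0.71 0.68] w 0.0 yaw 11.99 q6 -0.49
t 9.85 fx xy [   0.7 -130.4] z 0.0486 F fx [ 0.23 -0.42 -0.09] w 0.3 yaw 12.01 q6 -0.49
t 9.9 fx xy [   0.8 -130.4] z 0.0486 F fx [-0.45  0.26  0.31] w 0.3 yaw 12.02 q6 -0.49
```

View pics/b1.png

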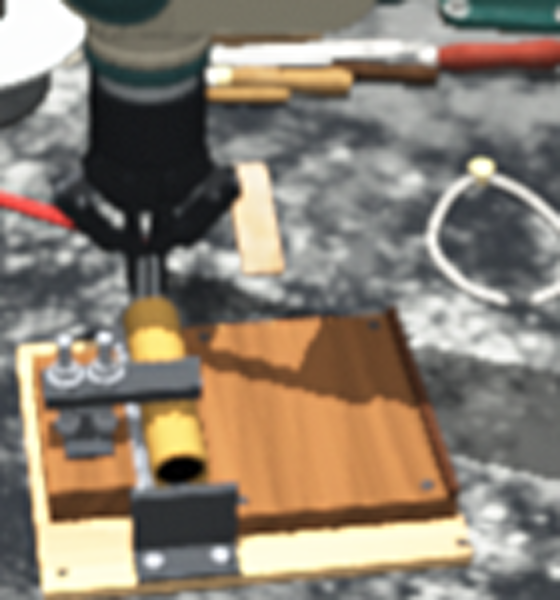

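View pics/b1t.png

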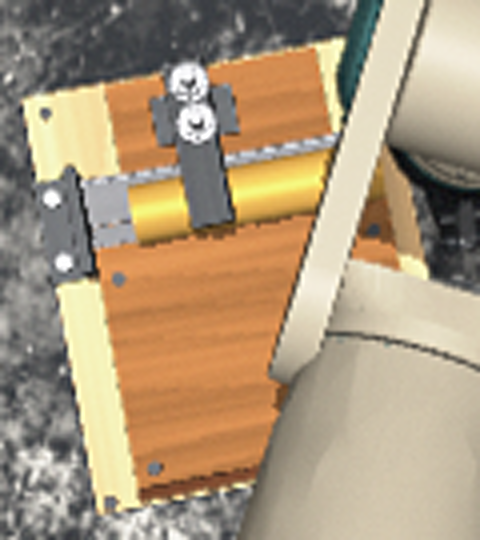

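{"api": "arm_command", "payload": {"steps": "0 0 -0.006 0 0 0; 0 0 -0.012 0 0 0; 0 0 -0.015 0 0 0; 0 0 -0.018 0 0 0; 0 0 -0.021 0 0 0; 0 0 -0.024 0 0 0; 0 0 -0.027 0 0 0; 0 0 -0.030 0 0 0; 0 0 -0.033 0 0 0; 0 0 -0.035 0 0 0"}}

```text
clock: 11.15
tool_pos: [0.6002, -0.1029, 0.047]
ee_rot: [[0.0, 0.978, 0.209], [-0.0, 0.209, -0.978], [-1.0, 0.0, 0.0]]
wrist_force: [0.5, -1.4, 1.3]
width: 0.0001
```

```bash
python3 -c "
from go import *
st()
a=cam('side');save(a,'b2.png',(240,130,380,280),4)
st()
a=cam('top');save(a,'b2t.png',(220,145,340,280),4);st()"
```

```text
t 11.15 fx xy [ -0.1 -94.8] z 0.047 F fx [ 0.18 -1.43  1.33] w 0.1 yaw 12.04 q6 -0.44
t 11.2 fx xy [ -0.1 -94.6] z 0.047 F fx [-0.2  -0.55 -0.03] w 0.1 yaw 12.05 q6 -0.44
t 11.25 fx xy [ -0.1 -94.6] z 0.047 F fx [ 0.45 -0.32  0.14] w 0.2 yaw 12.06 q6 -0.44
```

View pics/b2.png

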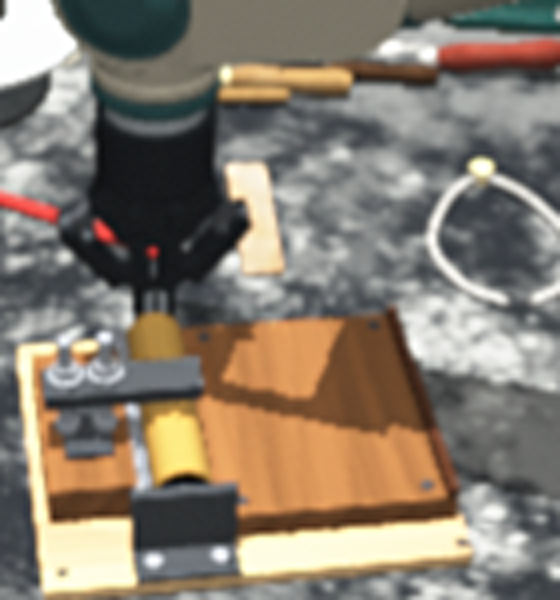

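View pics/b2t.png

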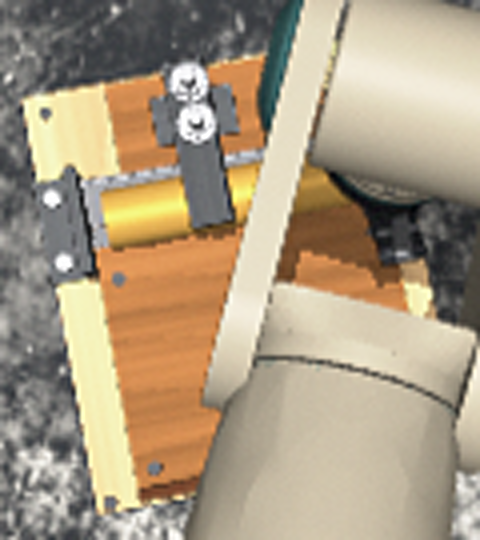

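{"api": "arm_command", "payload": {"steps": "0 0 -0.001 0 0 0; 0 0 -0.002 0 0 0; 0 0 -0.003 0 0 0; 0 0 -0.004 0 0 0; 0 0 -0.005 0 0 0"}}

```text
clock: 11.88
tool_pos: [0.5992, -0.0981, 0.047]
ee_rot: [[0.0, 0.978, 0.209], [-0.0, 0.209, -0.978], [-1.0, 0.0, 0.0]]
wrist_force: [1.1, -2.0, 0.2]
width: 0.0001
```

```bash
python3 -c "
from go import *
st()"
```

```text
t 11.88 fx xy [ -0.1 -89.9] z 0.047 F fx [ 0.62 -2.18  0.16] w 0.1 yaw 12.04 q6 -0.43
```

{"api": "arm_command", "payload": {"steps": "0 0 -0.0006 0 0 0; 0 0 -0.0012 0 0 0"}}

```text
clock: 12.12
tool_pos: [0.599, -0.097, 0.047]
ee_rot: [[0.0, 0.978, 0.209], [-0.0, 0.209, -0.978], [-1.0, 0.0, 0.0]]
wrist_force: [0.2, -2.1, -0.3]
width: 0.0002
```

```bash
python3 -c "
from go import *
st()"
```

```text
t 12.12 fx xy [ -0.1 -88.7] z 0.047 F fx [-0.28 -2.11 -0.26] w 0.2 yaw 12.04 q6 -0.43
```

{"api": "arm_command", "payload": {"steps": "0 0 -0.0006 0 0 0"}}

```text
clock: 12.25
tool_pos: [0.5988, -0.0964, 0.047]
ee_rot: [[0.0, 0.978, 0.209], [-0.0, 0.209, -0.978], [-1.0, 0.0, 0.0]]
wrist_force: [-0.1, -2.3, 0.4]
width: 0.0002
```

{"api": "arm_command", "payload": {"steps": "0 0 -0.0006 0 0 0"}}

```text
clock: 12.38
tool_pos: [0.5987, -0.0958, 0.047]
ee_rot: [[0.0, 0.978, 0.209], [-0.0, 0.209, -0.978], [-1.0, 0.0, 0.0]]
wrist_force: [1.4, -2.4, 0.4]
width: 0.0003
```

```bash
python3 -c "
from go import *
st()"
```

```text
t 12.38 fx xy [ -0.1 -87.5] z 0.047 F fx [ 0.83 -2.65  0.36] w 0.3 yaw 12.04 q6 -0.43
```

Sliding friction about 2.2 N; continue in small steps until the force climbs.

{"api": "arm_command", "payload": {"steps": "0 0 -0.0005 0 0 0"}}

```text
clock: 12.5
tool_pos: [0.5986, -0.0953, 0.047]
ee_rot: [[0.0, 0.978, 0.209], [-0.0, 0.209, -0.978], [-1.0, 0.0, 0.0]]
wrist_force: [-1.0, -2.8, -0.6]
width: 0.0003
```

{"api": "arm_command", "payload": {"steps": "0 0 -0.0005 0 0 0"}}

```text
clock: 12.62
tool_pos: [0.5985, -0.0948, 0.047]
ee_rot: [[0.0, 0.978, 0.209], [-0.0, 0.209, -0.978], [-1.0, 0.0, 0.0]]
wrist_force: [1.1, -3.2, 0.6]
width: -0.0
```

{"api": "arm_command", "payload": {"steps": "0 0 -0.0005 0 0 0"}}

```text
clock: 12.75
tool_pos: [0.5984, -0.0943, 0.047]
ee_rot: [[0.0, 0.978, 0.209], [-0.0, 0.209, -0.978], [-1.0, 0.0, 0.0]]
wrist_force: [1.1, -3.0, -0.4]
width: 0.0001
```

{"api": "arm_command", "payload": {"steps": "0 0 -0.0005 0 0 0"}}

```text
clock: 12.88
tool_pos: [0.5983, -0.0938, 0.047]
ee_rot: [[0.0, 0.978, 0.209], [-0.0, 0.209, -0.978], [-1.0, 0.0, 0.0]]
wrist_force: [0.6, -1.9, 0.7]
width: 0.0003
```

```bash
python3 -c "
from go import *
a=cam('side');st();save(a,'b3.png',(250,190,320,270),8)
a=cam('top');save(a,'b3t.png',(220,170,290,220),8);st()"
```

```text
t 12.93 fx xy [ -0.1 -85.5] z 0.047 F fx [-0.07 -3.08 -0.36] w -0.2 yaw 12.04 q6 -0.43
t 12.97 fx xy [ -0.1 -85.4] z 0.047 F fx [-0.65 -1.24  1.69] w 0.2 yaw 12.04 q6 -0.43
```

View pics/b3t.png

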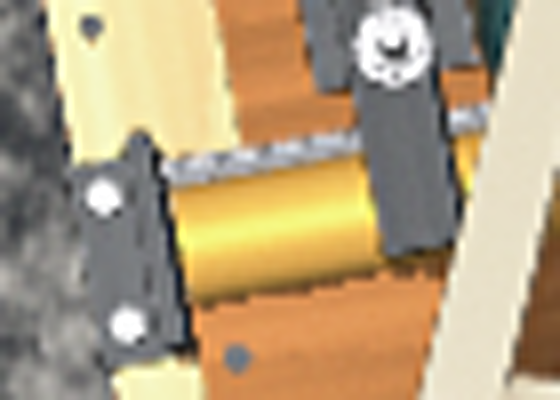

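{"api": "arm_command", "payload": {"steps": "0 0 -0.0005 0 0 0; 0 0 -0.001 0 0 0"}}

```text
clock: 13.22
tool_pos: [0.5981, -0.0929, 0.0471]
ee_rot: [[0.0, 0.978, 0.209], [-0.0, 0.209, -0.978], [-1.0, 0.0, 0.0]]
wrist_force: [0.2, -2.6, 1.4]
width: 0.0002
```

{"api": "arm_command", "payload": {"steps": "0 0 -0.0005 0 0 0"}}

```text
clock: 13.35
tool_pos: [0.598, -0.0924, 0.047]
ee_rot: [[0.0, 0.978, 0.209], [-0.0, 0.209, -0.978], [-1.0, 0.0, 0.0]]
wrist_force: [1.1, -2.1, 0.9]
width: -0.0004
```

{"api": "arm_command", "payload": {"steps": "0 0 -0.0005 0 0 0"}}

```text
clock: 13.48
tool_pos: [0.5979, -0.0919, 0.047]
ee_rot: [[0.0, 0.978, 0.209], [-0.0, 0.209, -0.978], [-1.0, 0.0, 0.0]]
wrist_force: [0.5, -3.6, 0.4]
width: -0.0002
```

{"api": "arm_command", "payload": {"steps": "0 0 -0.0005 0 0 0"}}

```text
clock: 13.6
tool_pos: [0.5978, -0.0914, 0.047]
ee_rot: [[0.0, 0.978, 0.209], [-0.0, 0.209, -0.978], [-1.0, 0.0, 0.0]]
wrist_force: [0.7, -3.1, 0.8]
width: 0.0001
```

{"api": "arm_command", "payload": {"steps": "0 0 -0.0005 0 0 0"}}

```text
clock: 13.72
tool_pos: [0.5977, -0.0914, 0.047]
ee_rot: [[0.0, 0.978, 0.208], [-0.001, 0.208, -0.978], [-1.0, 0.0, 0.001]]
wrist_force: [1.5, -6.0, -1.9]
width: -0.0004
```

{"api": "arm_command", "payload": {"steps": "0 0 -0.0005 0 0 0"}}

```text
clock: 13.85
tool_pos: [0.5977, -0.0913, 0.0471]
ee_rot: [[0.001, 0.978, 0.208], [-0.002, 0.208, -0.978], [-1.0, 0.0, 0.002]]
wrist_force: [2.3, -7.0, -0.4]
width: -0.0001
```

{"api": "arm_command", "payload": {"steps": "0 0 -0.0005 0 0 0"}}

```text
clock: 13.98
tool_pos: [0.5977, -0.0913, 0.0471]
ee_rot: [[0.001, 0.978, 0.208], [-0.003, 0.208, -0.978], [-1.0, 0.0, 0.003]]
wrist_force: [2.1, -9.1, -0.7]
width: 0.0001
```

{"api": "arm_command", "payload": {"steps": "0 0 -0.0005 0 0 0"}}

```text
clock: 14.1
tool_pos: [0.5977, -0.0913, 0.0472]
ee_rot: [[0.001, 0.978, 0.208], [-0.003, 0.208, -0.978], [-1.0, 0.001, 0.004]]
wrist_force: [2.7, -10.6, -1.1]
width: -0.0001
```

```bash
cat >> go.py <<'E'
def planw(x,y,z,ang): plan(*w2fx((x,y)),z,ang)
E
python3 -c "
from go import *
st();planw(.5465,-.3168,.15,10.2)"
```

```text
t 14.1 fx xy [ -0.2 -82.9] z 0.0472 F fx [  0.49 -10.98  -1.08] w -0.1 yaw 11.99 q6 -0.42
tool shift [-0.1021 -0.0968  0.2103] rot [ 1.79  0.21 -0.04] |d| 0.253
```

{"api": "arm_command", "payload": {"steps": "0 0 0.02 0 0 0; -0.03 0 0.05 0 0 0; -0.08 -0.03 0.10 1.8 0 0; -0.10 -0.06 0.15 1.8 0 0; -0.10 -0.0968 0.20 1.8 0 0; -0.10 -0.0968 0.2103 1.8 0 0; -0.10 -0.0968 0.2103 1.8 0 0; -0.10 -0.0968 0.2103 1.8 0 0", "gripper": 60}}

```text
clock: 15.1
tool_pos: [0.5471, -0.3138, 0.1463]
ee_rot: [[-0.001, 0.984, 0.179], [0.001, 0.179, -0.984], [-1.0, -0.0, -0.001]]
wrist_force: [-0.0, 0.2, -0.2]
width: 0.051
```

```bash
python3 -c "
from go import *
st();planw(.5465,-.3168,.011,10.2)"; python3 tubefit.py c | grep -v -e '-[1-4]'
```

```text
t 15.1 fx xy [ -95.3 -290.3] z 0.1463 F fx [ 0.02  0.23 -0.22] w 51.0 yaw 10.33 q6 -0.76
tool shift [ 0.1353 -0.0011  0.0031] rot [ 0.13 -0.08  0.03] |d| 0.135
top 0.82 [240.8, 186.1, 304.6, 209.1] 841
side 0.58 [272.4, 215.6, 290.5, 252.2] 430
top -5 0.731
top 0 0.783
side -5 0.558
side 0 0.548
```

View pics/ct.png

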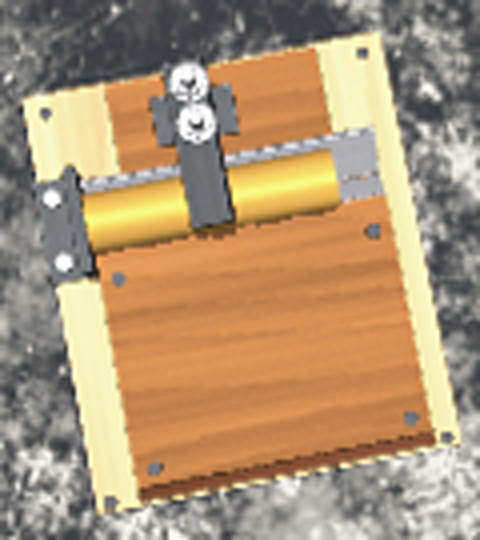

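View pics/cs.png

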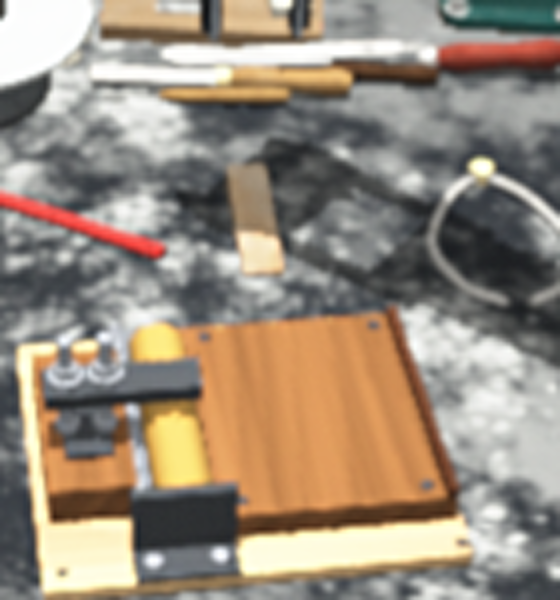

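{"api": "arm_command", "payload": {"steps": "0.05 -0.001 0.003 0 0 0; 0.1 -0.001 0.003 0 0 0; 0.125 -0.001 0.003 0 0 0; 0.1353 -0.001 0.003 0 0 0; 0.1353 -0.001 0.003 0 0 0"}}

```text
clock: 15.92
tool_pos: [0.5464, -0.3181, 0.0119]
ee_rot: [[0.0, 0.984, 0.178], [0.0, 0.178, -0.984], [-1.0, 0.0, -0.0]]
wrist_force: [0.1, 0.7, 0.5]
width: 0.051
```

```bash
python3 -c "
from go import *
st();a=cam('side');save(a,'d1.png',(240,110,380,210),5);a=cam('top');save(a,'d1t.png',(330,170,440,260),5)"
```

```text
t 15.93 fx xy [ -96.9 -294.4] z 0.0119 F fx [0.19 0.67 0.46] w 51.0 yaw 10.27 q6 -0.76
```

View pics/d1.png

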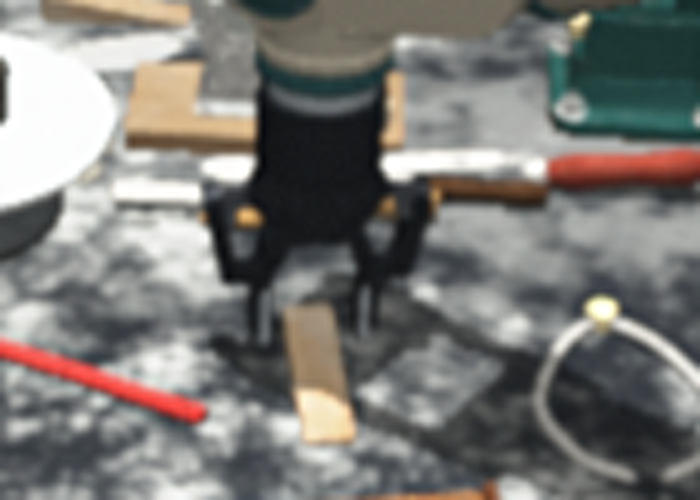

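{"api": "arm_command", "payload": {"steps": "0 0 0 0 0 0; 0 0 0 0 0 0; 0 0 0 0 0 0; 0 0 0 0 0 0; 0 0 0 0 0 0", "gripper": 0}}

```text
clock: 16.65
tool_pos: [0.547, -0.319, 0.0136]
ee_rot: [[0.003, 0.984, 0.178], [-0.002, 0.178, -0.984], [-1.0, 0.002, 0.002]]
wrist_force: [-0.5, 0.5, 6.6]
width: 0.0282
```

{"api": "arm_command", "payload": {"steps": "-0.02 0 0 0 0 0; -0.07 0 0 0 0 0; -0.12 0 0 0 0 0; -0.12 0 0 0 0 0"}}

```text
clock: 17.15
tool_pos: [0.5481, -0.3198, 0.1389]
ee_rot: [[0.009, 0.984, 0.178], [-0.006, 0.178, -0.984], [-1.0, 0.008, 0.008]]
wrist_force: [0.1, -0.3, -0.4]
width: 0.0284
```

```bash
python3 -c "
from go import *
st();a=cam('side');save(a,'d2.png',(240,80,380,210),4.5);a=cam('top');save(a,'d2t.png',(330,170,440,260),5)"
```

```text
t 17.15 fx xy [ -95.5 -296.4] z 0.1389 F fx [ 0.01 -0.31 -0.41] w 28.4 yaw 10.24 q6 -0.77
```

View pics/d2.png

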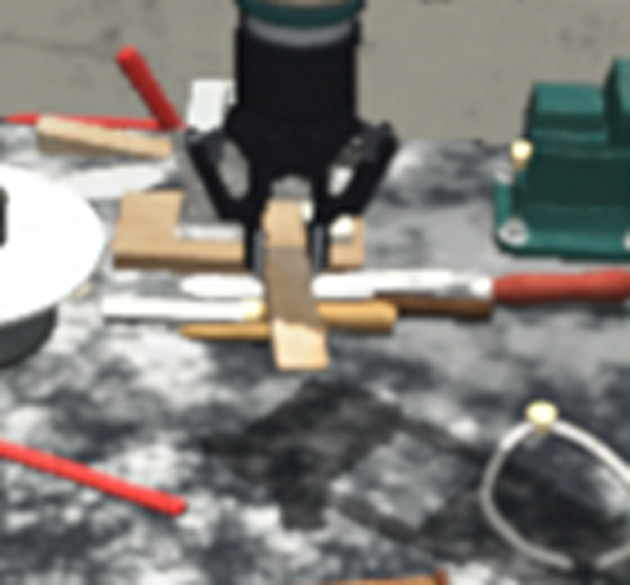

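View pics/d2t.png

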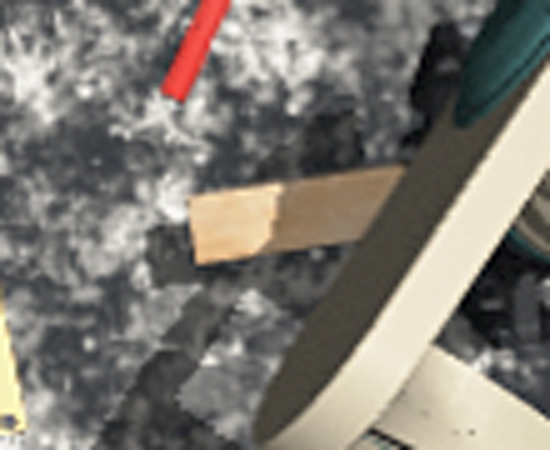

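```bash
python3 -c "
from go import *
plan(0,-190,.11,11.84)"
```

```text
tool shift [ 0.0227  0.0943 -0.1074] rot [-1.6   0.06 -0.05] |d| 0.145
```

{"api": "arm_command", "payload": {"steps": "0 0.04 -0.04 -1.6 0 0; 0.01 0.0943 -0.08 -1.6 0 0; 0.0227 0.0943 -0.1074 -1.6 0 0; 0.0227 0.0943 -0.1074 -1.6 0 0; 0.0227 0.0943 -0.1074 -1.6 0 0"}}

```text
clock: 17.88
tool_pos: [0.6192, -0.1966, 0.1083]
ee_rot: [[-0.001, 0.979, 0.205], [0.0, 0.205, -0.979], [-1.0, -0.001, -0.0]]
wrist_force: [-0.2, -0.5, -0.4]
width: 0.0284
```

```bash
python3 -c "
from go import *
st();a=cam('side');save(a,'e1.png',(240,80,380,230),4);b=cam('top');save(b,'e1t.png',(250,150,400,260),5);st()
plan(0,-140,.08,11.84)"
```

```text
t 17.88 fx xy [  -0.7 -190.4] z 0.1083 F fx [-0.32 -0.48 -0.38] w 28.4 yaw 11.81 q6 -0.57
t 17.98 fx xy [  -0.5 -191.2] z 0.1093 F fx [ 0.43 -0.54 -0.11] w 28.4 yaw 11.75 q6 -0.57
tool shift [ 0.0293  0.0005 -0.0512] rot [-0.09  0.03 -0.01] |d| 0.059
```

View pics/e1.png

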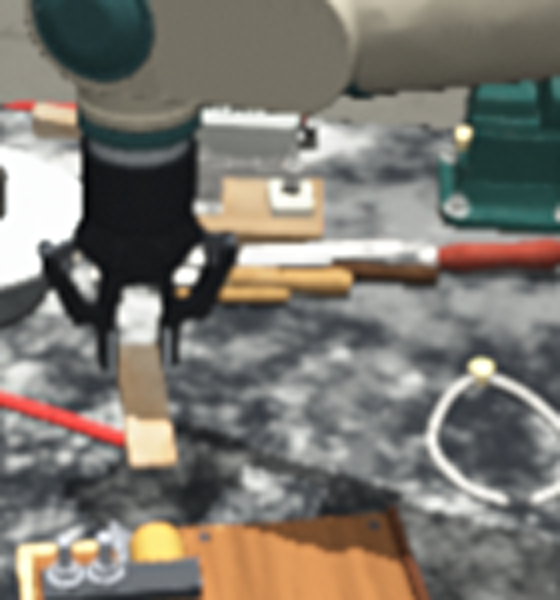

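View pics/e1t.png

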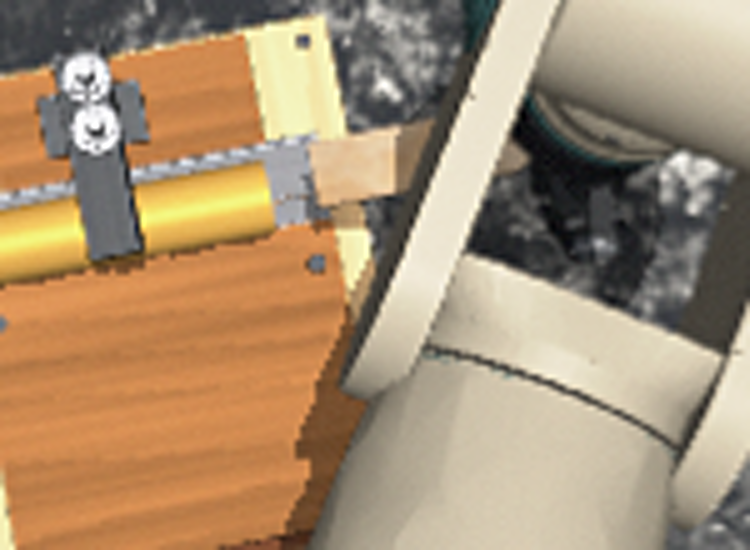

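```bash
python3 -c "
from go import *
b=cam('top')
for p in((310,143),(317,205)): print(w2fx(onz(b,p[0]/5+250,p[1]/5+150,.098)))
# tube -y end mid top and stop face
for p in((270,163),(275,228)): print('tube',w2fx(onz(b,p[0]/5+250,p[1]/5+150,.044)))
a=cam('side')
for p in((130,463),(177,462)): print('s',w2fx(onz(a,p[0]/4+240,p[1]/4+80,.0955)))
st()"
```

```text
[ 13.77846291 -95.16367048]
[-14.69572347 -92.86095557]
tube [ 14.75140008 -80.06365342]
tube [-16.46779144 -76.47207665]
s [ 14.72837996 -93.84234028]
s [-15.42253591 -91.6429757 ]
t 18.07 fx xy [  -0.4 -191.1] z 0.1094 F fx [-0.29  0.96  0.44] w 28.2 yaw 11.75 q6 -0.57
```

{"api": "arm_command", "payload": {"steps": "0.015 0.0005 -0.03 0 0 0; 0.0293 0.0005 -0.0512 0 0 0; 0.0305 0.0005 -0.07 0 0 0; 0.0305 0.0005 -0.085 0 0 0; 0.0305 0.0005 -0.095 0 0 0; 0.0305 0.0005 -0.102 0 0 0; 0.0305 0.0005 -0.108 0 0 0; 0.0305 0.0005 -0.111 0 0 0; 0.0305 0.0005 -0.111 0 0 0"}}

```text
clock: 19.2
tool_pos: [0.5975, -0.0873, 0.0785]
ee_rot: [[0.0, 0.979, 0.205], [-0.0, 0.205, -0.979], [-1.0, -0.0, 0.0]]
wrist_force: [-0.2, -0.2, -1.2]
width: 0.0283
```

```bash
python3 -c "
from go import *
st();a=cam('side');save(a,'e2.png',(250,140,350,260),5);b=cam('top');save(b,'e2t.png',(230,150,350,230),6);st()"
```

```text
t 19.2 fx xy [  0.5 -78.9] z 0.0785 F fx [-0.24 -0.15 -1.16] w 28.3 yaw 11.84 q6 -0.41
t 19.3 fx xy [  0.4 -79.2] z 0.0785 F fx [-0.13  0.43  0.64] w 28.2 yaw 11.82 q6 -0.41
```

View pics/e2.png

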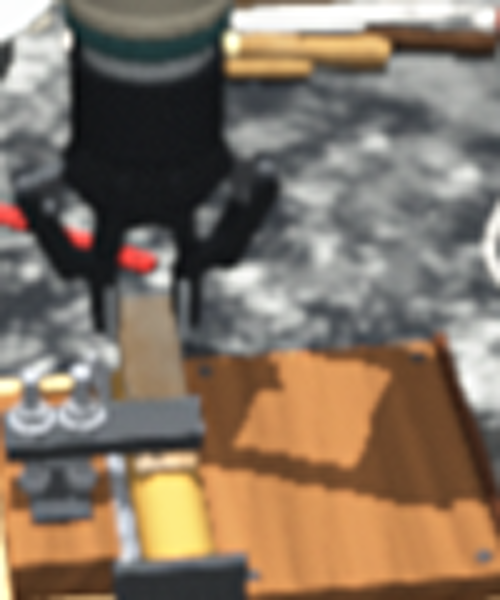

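View pics/e2t.png

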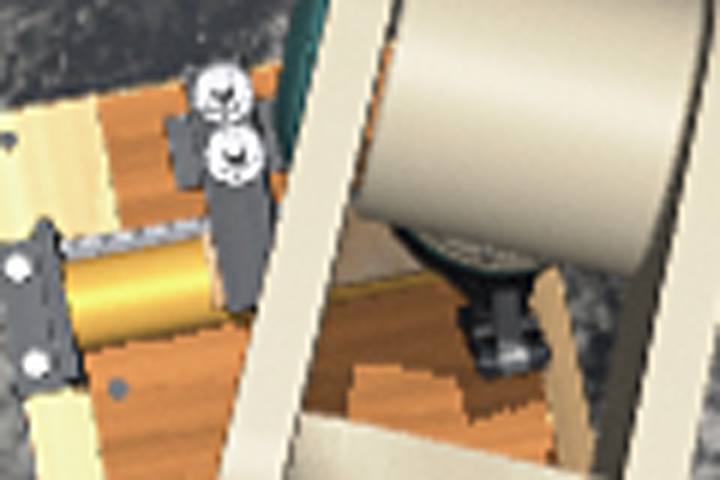

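{"api": "arm_command", "payload": {"steps": "0.001 0 0 0 0 0; 0.0018 0 0 0 0 0; 0.0018 0 0 0 0 0"}}

```text
clock: 19.68
tool_pos: [0.5974, -0.0873, 0.0765]
ee_rot: [[-0.0, 0.979, 0.205], [-0.0, 0.205, -0.979], [-1.0, -0.0, -0.0]]
wrist_force: [1.0, 0.5, -1.1]
width: 0.0283
```

{"api": "arm_command", "payload": {"steps": "0.0004 0 0 0 0 0"}}

```text
clock: 19.8
tool_pos: [0.5975, -0.0873, 0.0763]
ee_rot: [[0.0, 0.979, 0.205], [-0.0, 0.205, -0.979], [-1.0, 0.0, 0.0]]
wrist_force: [0.1, -0.9, -0.6]
width: 0.0284
```

{"api": "arm_command", "payload": {"steps": "0.0004 0 0 0 0 0"}}

```text
clock: 19.92
tool_pos: [0.5975, -0.0873, 0.0759]
ee_rot: [[0.0, 0.979, 0.205], [-0.0, 0.205, -0.979], [-1.0, 0.0, 0.0]]
wrist_force: [-0.8, -0.4, -0.5]
width: 0.0286
```

{"api": "arm_command", "payload": {"steps": "0.0004 0 0 0 0 0"}}

```text
clock: 20.05
tool_pos: [0.5975, -0.0873, 0.0755]
ee_rot: [[0.0, 0.979, 0.205], [-0.0, 0.205, -0.979], [-1.0, 0.0, 0.0]]
wrist_force: [-0.3, -0.4, 1.7]
width: 0.0284
```

{"api": "arm_command", "payload": {"steps": "0.0003 0 0 0 0 0"}}

```text
clock: 20.18
tool_pos: [0.5975, -0.0873, 0.0755]
ee_rot: [[0.0, 0.979, 0.205], [-0.0, 0.205, -0.979], [-1.0, 0.0, 0.0]]
wrist_force: [0.1, 0.3, 2.3]
width: 0.0283
```

{"api": "arm_command", "payload": {"steps": "0.0003 0 0 0 0 0"}}

```text
clock: 20.3
tool_pos: [0.5976, -0.0873, 0.0754]
ee_rot: [[0.0, 0.979, 0.205], [-0.0, 0.205, -0.979], [-1.0, 0.0, 0.0]]
wrist_force: [-2.5, 0.2, 4.6]
width: 0.0284
```

{"api": "arm_command", "payload": {"steps": "0.0003 0 0 0 0 0"}}

```text
clock: 20.42
tool_pos: [0.5976, -0.0873, 0.0754]
ee_rot: [[0.001, 0.979, 0.205], [-0.0, 0.205, -0.979], [-1.0, 0.0, 0.0]]
wrist_force: [-3.1, -0.1, 6.3]
width: 0.0283
```

{"api": "arm_command", "payload": {"steps": "-0.0006 0 0 0 0 0; -0.0006 0 0 0 0 0"}}

```text
clock: 20.68
tool_pos: [0.5976, -0.0873, 0.0754]
ee_rot: [[0.0, 0.979, 0.205], [-0.0, 0.205, -0.979], [-1.0, 0.0, 0.0]]
wrist_force: [-2.4, -0.3, 4.1]
width: 0.0282
```

{"api": "arm_command", "payload": {"steps": "0 0 0 0 0 0; 0 0 0 0 0 0; 0 0 0 0 0 0; -0.005 0 0 0 0 0; -0.02 0 0 0 0 0; -0.04 0 0 0 0 0", "gripper": 55}}

```text
clock: 21.42
tool_pos: [0.5976, -0.0873, 0.1166]
ee_rot: [[0.0, 0.979, 0.205], [-0.0, 0.205, -0.979], [-1.0, 0.0, 0.0]]
wrist_force: [0.9, 0.3, 0.4]
width: 0.0469
```

```bash
python3 -c "
from go import *
st();a=cam('side');save(a,'f1.png',(250,140,350,260),5);b=cam('top');save(b,'f1t.png',(230,150,350,230),6);st()"
```

```text
t 21.43 fx xy [  0.5 -78.9] z 0.1166 F fx [0.97 0.12 0.37] w 46.9 yaw 11.84 q6 -0.41
t 21.52 fx xy [  2.1 -79.6] z 0.1195 F fx [ 0.22  0.05 -0.1 ] w 46.9 yaw 11.84 q6 -0.41
```

View pics/f1.png

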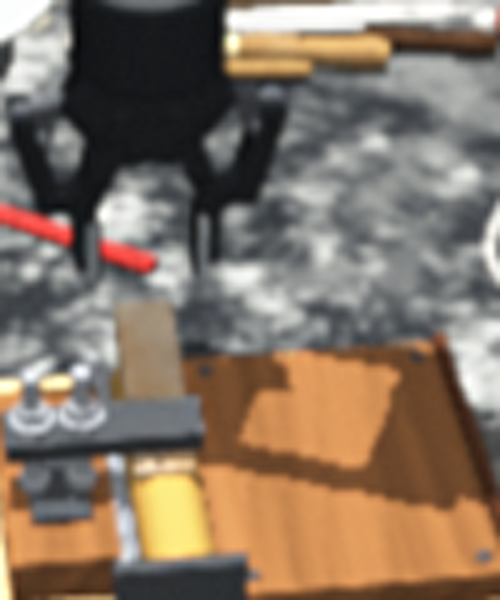

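View pics/f1t.png

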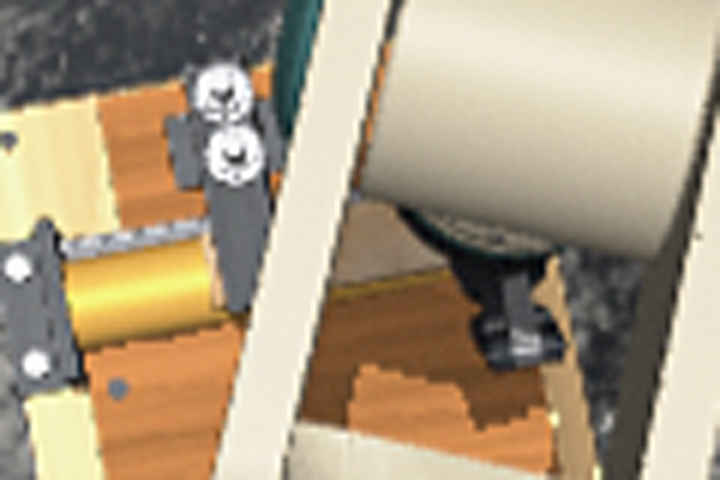

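```bash
python3 -c "
from go import *
plan(0.4,-122,.12,11.84);plan(0.4,-122,.072,11.84)"
```

```text
tool shift [-0.0004 -0.0017  0.0424] rot [ 0.    0.16 -0.35] |d| 0.042
tool shift [ 0.0476 -0.002   0.0423] rot [ 0.    0.16 -0.35] |d| 0.064
```

{"api": "arm_command", "payload": {"steps": "0 0 0.02 0 0 0; 0 0 0.043 0 0 0; 0 0 0.043 0 0 0; 0.02 0 0.043 0 0 0; 0.0434 0 0.043 0 0 0; 0.0434 0 0.043 0 0 0; 0.0434 0 0.043 0 0 0; 0.0434 0 0.043 0 0 0", "gripper": 0}}

```text
clock: 22.52
tool_pos: [0.6069, -0.1293, 0.0729]
ee_rot: [[0.002, 0.979, 0.205], [-0.001, 0.205, -0.979], [-1.0, 0.002, 0.001]]
wrist_force: [0.5, 0.3, 0.6]
width: 0.0001
```

```bash
python3 -c "
from go import *
st();a=cam('side');save(a,'g1.png',(250,140,350,260),5);st()"
```

```text
t 22.52 fx xy [   1. -122.] z 0.0729 F fx [0.51 0.22 0.6 ] w 0.1 yaw 11.85 q6 -0.48
t 22.57 fx xy [   1.  -122.1] z 0.0729 F fx [ 0.22 -0.12 -0.46] w -0.2 yaw 11.85 q6 -0.48
```

View pics/g1.png

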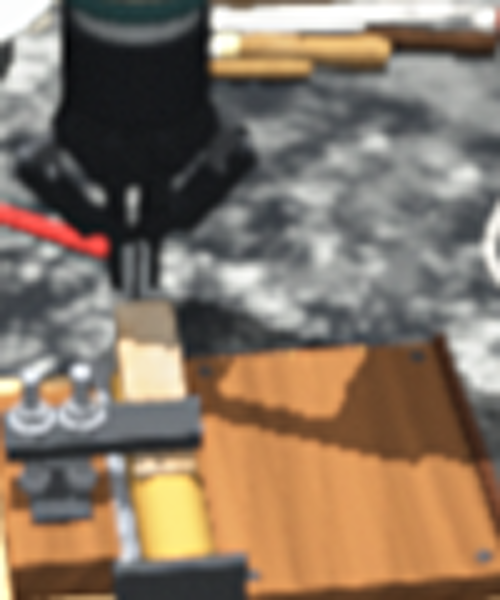

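{"api": "arm_command", "payload": {"steps": "0 0 -0.009 0 0 0; 0 0 -0.016 0 0 0; 0 0 -0.019 0 0 0; 0 0 -0.022 0 0 0; 0 0 -0.025 0 0 0; 0 0 -0.028 0 0 0; 0 0 -0.030 0 0 0; 0 0 -0.032 0 0 0; 0 0 -0.034 0 0 0; 0 0 -0.035 0 0 0"}}

```text
clock: 23.82
tool_pos: [0.5991, -0.095, 0.0718]
ee_rot: [[0.0, 0.979, 0.205], [-0.0, 0.205, -0.979], [-1.0, 0.0, 0.0]]
wrist_force: [0.6, -0.3, 2.2]
width: 0.0002
```

```bash
python3 -c "
from go import *
st();a=cam('side');save(a,'g2.png',(250,140,350,260),5);st()"
```

```text
t 23.82 fx xy [  0.5 -86.8] z 0.0718 F fx [ 0.58 -0.38  2.23] w 0.2 yaw 11.84 q6 -0.42
t 23.88 fx xy [  0.5 -86.7] z 0.0718 F fx [ 0.26  0.22 -0.2 ] w -0.6 yaw 11.84 q6 -0.42
```

View pics/g2.png

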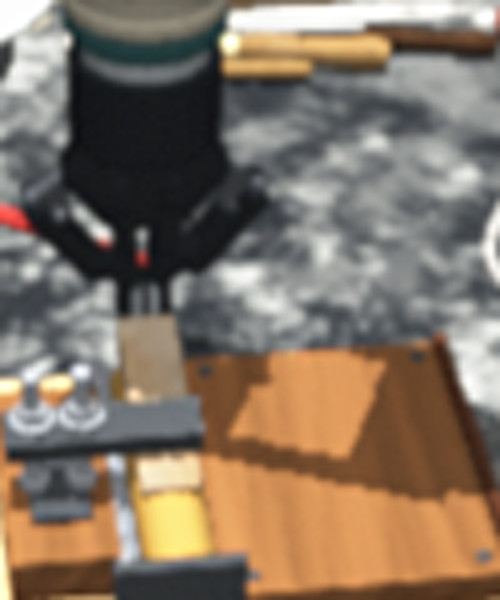

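{"api": "arm_command", "payload": {"steps": "0 0 -0.0007 0 0 0; 0 0 -0.0014 0 0 0; 0 0 -0.002 0 0 0"}}

```text
clock: 24.25
tool_pos: [0.5987, -0.0931, 0.0718]
ee_rot: [[0.0, 0.979, 0.205], [-0.0, 0.205, -0.979], [-1.0, 0.0, 0.0]]
wrist_force: [0.9, -0.6, -0.1]
width: -0.0004
```

{"api": "arm_command", "payload": {"steps": "0 0 -0.0007 0 0 0; 0 0 -0.0014 0 0 0; 0 0 -0.002 0 0 0"}}

```text
clock: 24.62
tool_pos: [0.5983, -0.0911, 0.0718]
ee_rot: [[0.0, 0.979, 0.205], [-0.0, 0.205, -0.979], [-1.0, -0.0, 0.0]]
wrist_force: [-0.7, -1.0, 0.3]
width: 0.0001
```

{"api": "arm_command", "payload": {"steps": "0 0 -0.0007 0 0 0; 0 0 -0.0014 0 0 0; 0 0 -0.002 0 0 0"}}

```text
clock: 25.0
tool_pos: [0.5979, -0.0892, 0.0718]
ee_rot: [[-0.0, 0.979, 0.205], [-0.0, 0.205, -0.979], [-1.0, -0.0, 0.0]]
wrist_force: [0.2, -0.0, -0.2]
width: -0.0001
```

{"api": "arm_command", "payload": {"steps": "0 0 -0.001 0 0 0; 0 0 -0.002 0 0 0"}}

```text
clock: 25.25
tool_pos: [0.5975, -0.0872, 0.0718]
ee_rot: [[0.0, 0.979, 0.205], [-0.0, 0.205, -0.979], [-1.0, 0.0, 0.0]]
wrist_force: [-0.9, -0.7, -0.7]
width: 0.0001
```

{"api": "arm_command", "payload": {"steps": "0 0 -0.001 0 0 0; 0 0 -0.002 0 0 0"}}

```text
clock: 25.5
tool_pos: [0.5971, -0.0852, 0.0718]
ee_rot: [[0.0, 0.979, 0.205], [-0.0, 0.205, -0.979], [-1.0, 0.0, 0.0]]
wrist_force: [-0.7, -1.0, 0.7]
width: -0.0001
```

```bash
python3 -c "
from go import *
st()"
```

```text
t 25.5 fx xy [  0.5 -76.8] z 0.0718 F fx [-0.9  -0.87  0.66] w -0.1 yaw 11.84 q6 -0.41
```

{"api": "arm_command", "payload": {"steps": "0 0 -0.001 0 0 0; 0 0 -0.002 0 0 0"}}

```text
clock: 25.75
tool_pos: [0.5969, -0.0845, 0.0719]
ee_rot: [[0.001, 0.979, 0.205], [-0.002, 0.205, -0.979], [-1.0, 0.0, 0.003]]
wrist_force: [2.5, -8.0, -0.4]
width: 0.0002
```

```bash
python3 -c "
from go import *
st()
for i in range(3): a=cam('side');st()
save(a,'h1.png',(250,140,350,260),5)"
```

```text
t 25.75 fx xy [  0.4 -76.1] z 0.0719 F fx [ 0.8  -8.37 -0.41] w 0.2 yaw 11.8 q6 -0.41
t 25.8 fx xy [  0.4 -76.1] z 0.0718 F fx [ 1.09 -6.52 -1.8 ] w -0.1 yaw 11.8 q6 -0.41
t 25.85 fx xy [  0.4 -76.1] z 0.0719 F fx [ 1.05 -6.83 -1.57] w -0.2 yaw 11.8 q6 -0.41
t 25.9 fx xy [  0.4 -76.1] z 0.0718 F fx [-0.52 -5.48 -1.04] w 0.0 yaw 11.79 q6 -0.41
```

View pics/h1.png

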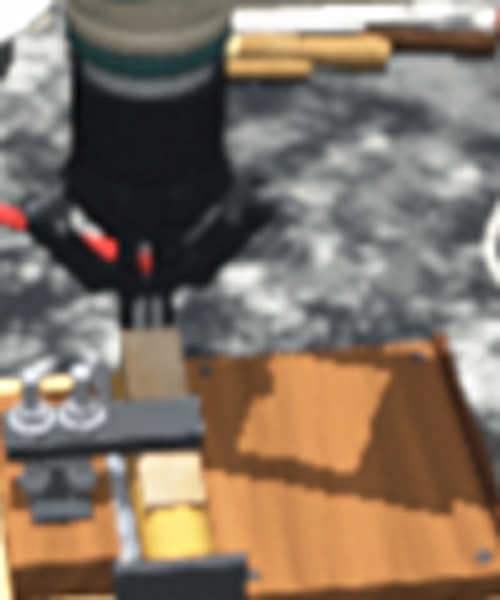

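{"api": "arm_command", "payload": {"steps": "0 0 -0.0003 0 0 0; 0 0 -0.0003 0 0 0"}}

```text
clock: 26.15
tool_pos: [0.5969, -0.0845, 0.0719]
ee_rot: [[0.001, 0.979, 0.204], [-0.003, 0.204, -0.979], [-1.0, 0.0, 0.003]]
wrist_force: [1.4, -7.2, -1.4]
width: 0.0002
```

```bash
python3 -c "
from go import *
st()
for i in range(3): a=cam('side');st()"
```

```text
t 26.15 fx xy [  0.4 -76.1] z 0.0719 F fx [-0.1  -7.38 -1.45] w 0.2 yaw 11.79 q6 -0.41
t 26.2 fx xy [  0.4 -76.1] z 0.0719 F fx [ 0.3  -7.35 -0.65] w 0.0 yaw 11.79 q6 -0.41
t 26.25 fx xy [  0.4 -76.1] z 0.0719 F fx [ 1.01 -6.68 -0.83] w 0.5 yaw 11.78 q6 -0.41
t 26.3 fx xy [  0.4 -76.1] z 0.0719 F fx [ 1.72 -6.39 -0.76] w 0.1 yaw 11.78 q6 -0.41
```

{"api": "arm_command", "payload": {"steps": "0 0 -0.0003 0 0 0; 0 0 -0.0005 0 0 0; 0 0 -0.0005 0 0 0"}}

```text
clock: 26.68
tool_pos: [0.5968, -0.0845, 0.0719]
ee_rot: [[0.001, 0.979, 0.204], [-0.003, 0.204, -0.979], [-1.0, 0.001, 0.004]]
wrist_force: [2.2, -8.2, -1.6]
width: 0.0002
```

```bash
python3 -c "
from go import *
st()
for i in range(5): a=cam('side');st()"
```

```text
t 26.68 fx xy [  0.4 -76.1] z 0.0719 F fx [ 0.48 -8.51 -1.65] w 0.2 yaw 11.77 q6 -0.41
t 26.73 fx xy [  0.4 -76.1] z 0.0719 F fx [ 0.51 -8.33 -1.48] w -0.3 yaw 11.77 q6 -0.41
t 26.77 fx xy [  0.4 -76.1] z 0.0719 F fx [ 0.23 -9.24 -0.67] w -0.1 yaw 11.77 q6 -0.41
t 26.82 fx xy [  0.4 -76.1] z 0.0719 F fx [ 1.04 -8.48 -1.64] w 0.0 yaw 11.77 q6 -0.41
t 26.88 fx xy [  0.4 -76.1] z 0.0719 F fx [-0.18 -9.61 -2.16] w 0.0 yaw 11.77 q6 -0.41
t 26.93 fx xy [  0.4 -76. ] z 0.0719 F fx [ 0.55 -9.14 -2.75] w 0.2 yaw 11.77 q6 -0.41
```

{"api": "arm_command", "payload": {"steps": "0 0 -0.0002 0 0 0; 0 0 -0.0002 0 0 0"}}

```text
clock: 27.18
tool_pos: [0.5968, -0.0845, 0.0719]
ee_rot: [[0.001, 0.979, 0.204], [-0.004, 0.204, -0.979], [-1.0, 0.001, 0.004]]
wrist_force: [2.2, -9.7, -2.4]
width: 0.0004
```

```bash
python3 -c "
from go import *
st()
for i in range(5): a=cam('side');st()
save(a,'h2.png',(250,140,350,260),5)"
```

```text
t 27.18 fx xy [  0.4 -76.1] z 0.0719 F fx [ 0.15 -9.91 -2.36] w 0.4 yaw 11.76 q6 -0.41
t 27.23 fx xy [  0.4 -76. ] z 0.0719 F fx [-0.09 -9.92 -1.81] w 0.1 yaw 11.76 q6 -0.41
t 27.27 fx xy [  0.4 -76.1] z 0.0719 F fx [ 0.91 -8.99 -0.8 ] w -0.0 yaw 11.76 q6 -0.41
t 27.32 fx xy [  0.4 -76.1] z 0.0719 F fx [-0.23 -9.28 -1.72] w -0.0 yaw 11.76 q6 -0.41
t 27.38 fx xy [  0.4 -76.1] z 0.0719 F fx [ 1.24 -9.67 -1.15] w -0.1 yaw 11.76 q6 -0.41
t 27.43 fx xy [  0.4 -76. ] z 0.0719 F fx [ -0.17 -10.26  -0.83] w -0.0 yaw 11.76 q6 -0.41
```

Mean push ≈ 9.7 N, in the band. Back off straight along the wedge, then rise and clear.

{"api": "arm_command", "payload": {"steps": "0 0 0.002 0 0 0; 0 0 0.006 0 0 0; 0 0 0.02 0 0 0; 0 0 0.05 0 0 0; -0.04 0 0.09 0 0 0; -0.10 -0.03 0.13 0 0 0; -0.12 -0.08 0.18 0 0 0; -0.12 -0.10 0.20 0 0 0; -0.12 -0.10 0.20 0 0 0"}}

```text
clock: 28.55
tool_pos: [0.538, -0.3023, 0.1931]
ee_rot: [[0.001, 0.98, 0.2], [-0.002, 0.2, -0.98], [-1.0, 0.001, 0.002]]
wrist_force: [-0.1, -0.4, 0.2]
width: -0.0
```

```bash
python3 -c "
from go import *
a=cam('side');save(a,'i1.png',(250,170,340,260),6);save(a,'i1f.png',s=1.4);b=cam('top');save(b,'i1t.png',(220,150,340,230),6);st();save(b,'i1tf.png',s=1.4)"
```

```text
t 28.65 fx xy [ -99.8 -274.3] z 0.1916 F fx [ 0.49  0.82 -0.54] w -0.1 yaw 11.78 q6 -0.77
```

View pics/i1.png

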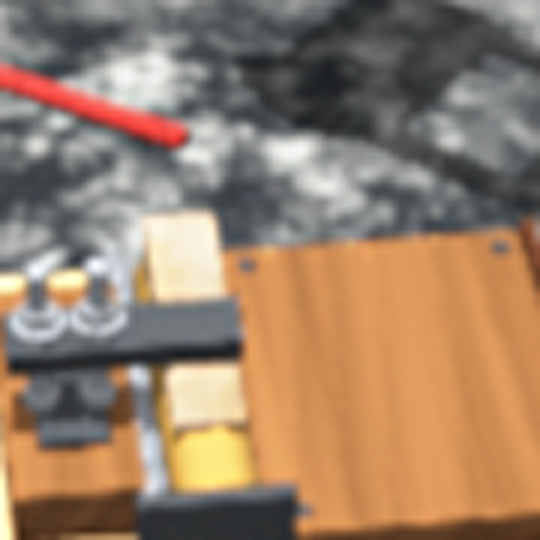

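View pics/i1t.png

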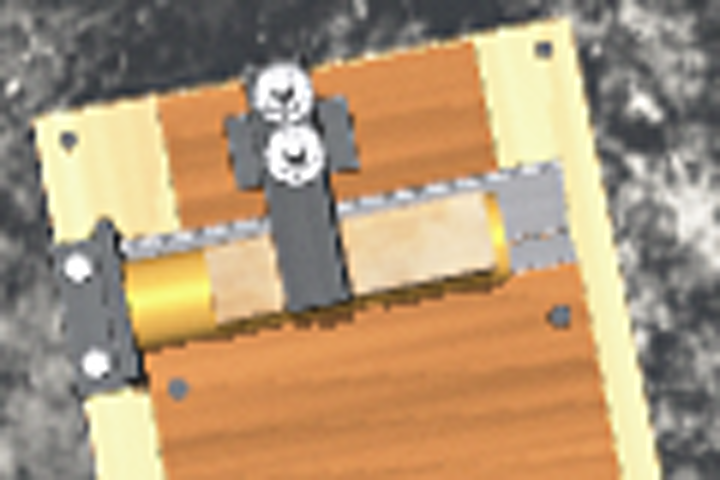

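View pics/i1tf.png

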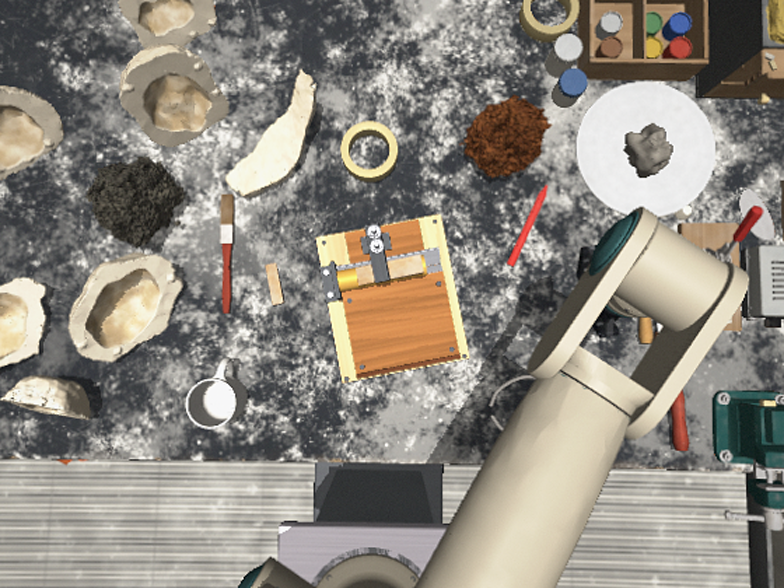

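```bash
python3 -c "
import cv2,numpy as np
a=cv2.imread('pics/h2.png');b=cv2.imread('pics/i1.png')
a=cv2.resize(a,None,fx=.2,fy=.2,interpolation=cv2.INTER_AREA)[30:,:90].astype(int);b=cv2.resize(b,None,fx=1/6,fy=1/6,interpolation=cv2.INTER_AREA).astype(int)
d=abs(a-b).max(2);print(a.shape,b.shape);print(d[58:85,24:46].max(),d[58:85,24:46].mean())
a=cv2.imread('pics/side0.png');b=cv2.imread('pics/i1f.png')
"
python3 -c "
from go import *
c0=np.load('top.npy',allow_pickle=True).item();c1=cam('top')
d=abs(c0['frame'].astype(int)-c1['frame']).max(2)
for n,(x,y) in dict(mug=(152,285),pencil=(375,161),brush=(163,182),tape=(263,107),smallwedge=(197,203)).items(): print(n,d[y-20:y+20,x-20:x+20].max())
c0=np.load('side.npy',allow_pickle=True).item();c1=cam('side')
d=abs(c0['frame'].astype(int)-c1['frame']).max(2)
print('calipers side',d[165:210,345:390].max(),(d[165:210,345:390]>40).sum())"
```

```text
(90, 90, 3) (90, 90, 3)
110 8.114478114478114
mug 6
pencil 7
brush 8
tape 7
smallwedge 23
calipers side 106 583
```

```bash
python3 -c "
import cv2,numpy as np
a=cv2.imread('pics/h2.png');b=cv2.imread('pics/i1.png');f=cv2.imread('pics/i1f.png')
a=cv2.resize(a,None,fx=1.2,fy=1.2)[180:720,:540]
cv2.imwrite('pics/cmp.png',cv2.resize(np.hstack([a[150:,:330],b[150:,:330]]),None,fx=1.2,fy=1.2))
cv2.imwrite('pics/cal.png',cv2.resize(f[180:320,440:580],None,fx=3,fy=3))"
```

```text
(no output)
```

View pics/cmp.png

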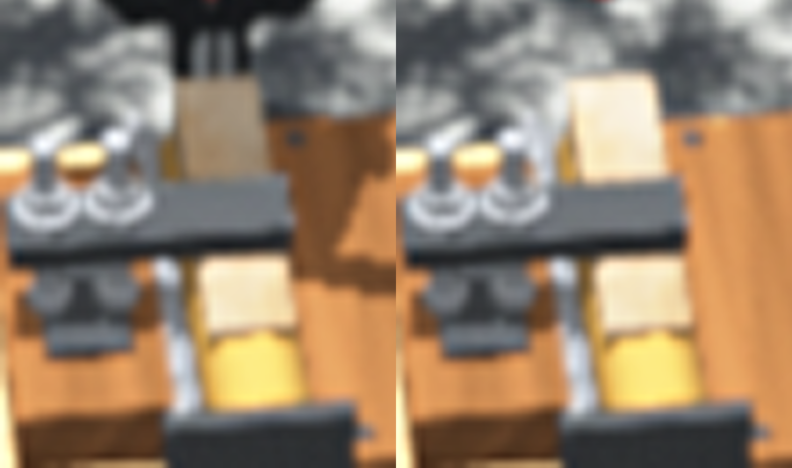

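View pics/cal.png

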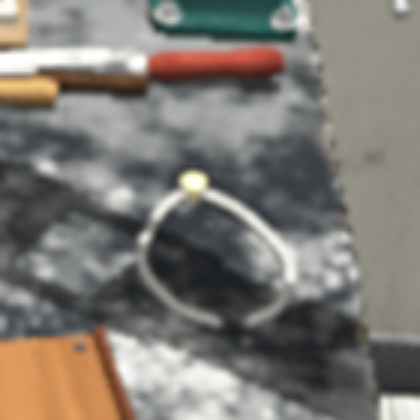

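The left and right halves of cmp.png show the thin end at the same row (about 330) before and after I backed off, so the wedge stayed put. In cal.png the calipers are where they were, and the difference there was only shadow.

```bash
python3 -c "
from go import *
st();print(bot.sign_off())"
```

```text
t 28.75 fx xy [ -99.  -273.2] z 0.1912 F fx [ 0.91 -0.14  0.29] w -0.1 yaw 11.91 q6 -0.77
the job is handed in; nothing more can be done
None
```

The tube is in the vee with its end against the stop, and the wedge is in place under the overarm. I handed the job in at 28.75 s, with the robot clear of everything.

- **Tube:** I rolled it across the deck with the open fingertips and it dropped into the vee on its own. Closed fingers then slid it along at about 2–3 N. When it met the stop the force rose to about 11 N, under the 20 N limit, and I backed off.
- **Wedge:** I used the larger of the two look-alikes and set it on the tube, thin end under the overarm. I then released it and pushed it from its thick end in small steps. The push held at about 9.7 N on average, with single readings from 9.0 to 10.3 N.
- **Last checks:** The before and after pictures show the wedge unmoved once the fingers were withdrawn, and the tube still at the stop. The mug, pencil, brush and tape roll show no change. The calipers region of the picture differed, but viewing it showed only the arm's shadow.
- **Least certain:** I estimate the wedge's middle at 12–17 mm short of the overarm's middle. That is right at the stated 13 mm limit, and my position measurements are only good to a few millimetres. I did not pull on the wedge to test its hold.

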